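# Stack the L-shaped riser blocks in alternating directions

## Robot

A 6-joint arm with a two-finger parallel gripper is mounted at the origin on a cart in front of the work surface, level with it; the furniture and walls round the work are solid. World frame = base frame: x ahead of the robot, y to its left, z up, the work surface at z = 0. Lengths are in mm, angles in degrees, forces in N, time in s.
With the tool pointing down it reaches from about 350 to 850 mm from the base axis. Payload 8.1 kg.
Tool frame: the origin (TCP) lies at the very end of the fingers, on their centre line; the grasp point (between the pads) lies 19 mm behind it (r.grip_depth is the distance from the TCP to the grasp point, in mm); y points along the fingers, z is the direction in which the jaws open and shut, and the axes are right-handed (so a half turn about y gives the same grasp; the last joint's range is limited). The gripper opens to 85 mm and grips with 20 to 120 N. Pads are 22 mm wide; open, the fingers measure 114 mm over their backs; the gripper's body (76 mm by 85 mm) begins 54 mm behind the grasp point. The pads swing forward as they close: fully open they stand 13 mm farther back than shut.
Start: joints at [-79.378, 7.471, 85.268, -0, 87.261, -4.893], TCP at [160.522, -578.133, 231.292] pointing down, gripper open.
Joint ranges: [-169.43, 169.43], [-51.17, 129.36], [1.28, 143.12], [-76.62, 256.62], [0, 156.53], [-152.29, 152.29]. Speed limits (degrees/s): [136.94, 136.94, 159.86, 180, 180, 180].

## Interface

Orientations are given as [roll, pitch, yaw] about the fixed x, y, z axes, in that order (R = Rz(yaw) Ry(pitch) Rx(roll)).
In Python, from bench import readout, eyes, r gives the robot as it stands. The module is installed in compiled form; this text tells all that it offers.
- The arm moves only by the tool move_arm, never from a script. Its argument "motion" is text: rows parted by semicolons, each of 6 numbers parted by spaces: the shift along the world's x, y, z in cm, then the turn, a rotation vector about the world's x, y, z in degrees. A call has 1 to 10 rows; each row is the pose to reach, as a shift and turn from the pose commanded when the call began; what a row does not reach only later rows make up. A row lasts 1/12 s, in which the tool goes at most 41.7 mm and 7.16 degrees, less where a joint would pass 70% of its speed; a pose out of reach is approached as far as the arm can. A call with a gripper value outside its range is refused whole. "fingers" is the finger opening in cm, from 0 to 8.54, set as the call begins (left out, the last holds). The fingers move at their own pace and stop on an object; "squeeze" is the grip in N (left out, the last holds). Time passes only in rows, so rows that repeat a pose let the fingers close. It gives the time, the measured TCP pose, the force and the opening at its end, in the units of the state.
- readout.sense(): the state, without advancing time (a new reading comes with each control period).
- eyes.snapshot(name): name is "scene" or "top" or "wrist"; returns a dict with "image" (400x640x3 uint8, blue, green, red), "fx", "fy", "cx", "cy" (pixels), "dist_coeffs" ([k1, k2, p1, p2, k3] as OpenCV has them; the pictures are not rectified), "world_to_cam" (4x4, takes a point from world to camera coordinates). Camera axes: x right, y down, z forward; pixel columns grow to the right and rows downward; lengths in mm; the calibration is good to about 2 mm. A picture is of the moment at which its call begins. There is no depth.
- r.hand_in(): hands the job in, once; it reports no verdict.
The state is a dict: "time": time; "joint_pos": joint angles; "qd": joint speeds; "joint_efforts": joint torques, N m; "tool_pos": TCP position; "tcp_rot": TCP orientation; "ft_force": force on the tool from outside, world axes, zero at the start; "wrist_torque": the same for the moment, N m; "finger_gap": finger opening in mm.
Only numpy, scipy, OpenCV 4.12 (cv2) and the standard library are available. Lean on these libraries where they do the work, as an engineer would, in place of code of your own. Each camera call takes 0.05 s, during which the arm holds its last target. There are 200 camera calls.

## Task

Take the L-shaped riser blocks down from the two sloping racks and pile them on the green one on the pedestal: first the blue block, then the orange block on top. Lay each flat with its lip hanging down on the opposite side to the lip of the block beneath, so that they nest, lined up squarely and in balance. Set the blocks down without dropping them, keep the green block in its place, and do not disturb the other things on the bench.

Things in the scene. Friction and masses are not known exactly. Their poses are not given: they have to be found in the camera images.
- green_block_centre (a point): green L-shaped aluminium riser block, 0.22 kg: flat leg 98 mm long (x), 44 wide (y), 20 thick (z); at its +x end a full-width lip, 14 mm thick, hangs 16 mm below the leg's underside. Point: mid-width, half-way through the leg's thickness, 50 mm from the plain end, 34 mm from the lip's inner face. x points to the lip, z out of the flat top. Starts loose, level on the pedestal, lip beside it.
- green_block: the green block; origin 12 mm from its centre point toward the plain end, on the leg's underside; it belongs over the middle of the pedestal. Opposed, nested blocks have their origins in one vertical line, 20 mm apart; each hanging lip then clears the plain end beside it by 8 mm
- blue_block_centre (a point): blue L-shaped aluminium riser block, 0.22 kg: flat leg 98 mm long (x), 44 wide (y), 20 thick (z); at its +x end a full-width lip, 14 mm thick, hangs 16 mm below the leg's underside. Point: mid-width, half-way through the leg's thickness, 50 mm from the plain end, 34 mm from the lip's inner face. x points to the lip, z out of the flat top. Starts on a sloping rack, lip hooked behind its upper edge.
- orange_block_centre (a point): orange L-shaped aluminium riser block, 0.22 kg: flat leg 98 mm long (x), 44 wide (y), 20 thick (z); at its +x end a full-width lip, 14 mm thick, hangs 16 mm below the leg's underside. Point: mid-width, half-way through the leg's thickness, 50 mm from the plain end, 34 mm from the lip's inner face. x points to the lip, z out of the flat top. Starts on a sloping rack, lip hooked behind its upper edge.
- blue_block: the blue block; origin 12 mm from its centre point toward the plain end, on the leg's underside (as for the green block)
- orange_block: the orange block; origin 12 mm from its centre point toward the plain end, on the leg's underside (as for the green block)
- blue_block_lip (a point): middle of the lip of the blue block, 41 mm from its centre point toward the lip end
- orange_block_lip (a point): middle of the lip of the orange block, 41 mm from its centre point toward the lip end
- pedestal: fixed steel pedestal, 70 mm high: round foot of 100 mm diameter, thin column, and a rubber-topped table 64 mm long (x) by 40 mm wide (y) on which the green block lies; origin at the middle of its underside, x along the green block's leg
- rack_blue: fixed grey and white rack under the blue block: foot 130 x 74 x 8 mm, and a board 34 mm wide and 12 mm thick, sloping up to the rack's +x side at 28 degrees, its surface 46 mm above the bench at the middle; origin at the middle of the foot's underside
- rack_orange: the same kind of rack under the orange block; which rack stands on which side varies
- forceps: loose steel forceps, 11 x 128 x 9 mm, lying flat to the right of the pedestal; origin at the underside; bystander
- ink_stamp: loose black hand stamp, 23 x 36 x 59 mm, standing behind the pedestal; origin at the underside; bystander
- squirt_bottle: loose teal bottle with a white cap, 44 x 44 x 90 mm, standing behind and to the right; origin at the underside; bystander
Mind the look-alikes: they are no part of the job. There is more than one size of the orange_block; the job needs the larger. There is more than one size of the blue_block; the job needs the larger.

How it is judged:
By the outcome, as a careful person would: the job done as asked, in the order asked, and still so for the second after the job is handed in, with the robot touching nothing.
It also fails if it takes over 58 s, if anything falls off the work surface, if the arm or the gripper's body presses on something with over 40 N, if the wrist force passes 120 N, or if a joint passes its speed limit or range.

## Working session

There is one attempt and no reset: what is moved stays moved. The work goes in short steps, Python scripts to look and compute and a tool call to move; the robot and the scene stay as the last step left them, time stands still between calls to the robot, and variables do not carry over. Pictures are saved under pics/ and viewed, about 8 in all and at most 12, crops included, and the job is handed in when it is done.

Besides the shell and the picture viewer there is one more tool, called after "Call:" as name(argument=value, ...) on one line, values as JSON. move_arm: Moves the arm, as the interface text tells. Its arguments: {"type":"object","properties":{"motion":{"type":"string"},"fingers":{"type":"number"},"squeeze":{"type":"number"}},"required":["motion"]}

```bash
mkdir -p pics
python3 - <<'E'
from bench import readout, eyes, r
import cv2
s=readout.sense();print(s)
for n in("scene","top"):
    d=eyes.snapshot(n);cv2.imwrite(f"pics/{n}0.png",d["image"])
    print(n,{k:v for k,v in d.items() if k!="image"})
E
```

```text
{'time': 0.0, 'joint_pos': array([-7.93779228e+01,  7.51707917e+00,  8.53312005e+01,  3.53294178e-03,
        8.72622049e+01, -4.89222956e+00]), 'qd': array([ 0.02128935, -0.04505794,  0.05341166, -0.0918762 ,  0.03007791,
       -0.04821717]), 'joint_efforts': array([-2.52700760e-03, -5.69387269e+01, -5.00570834e+01, -4.61369964e-04,
        1.44603668e-02,  3.25779058e-05]), 'tool_pos': array([ 160.43370677, -577.56232037,  230.20548704]), 'tcp_rot': array([-9.01097811e+01,  1.29380369e-02, -1.64485878e+02]), 'ft_force': array([0.23501548, 0.84687436, 0.21671982]), 'wrist_torque': array([0.01170622, 0.01939559, 0.00661845]), 'finger_gap': 84.89547784944179}
scene {'fx': 512.3496773852095, 'fy': 512.3496773852095, 'cx': 317.97368977867006, 'cy': 198.29082230412206, 'dist_coeffs': array([-0.03538939,  0.        ,  0.        ,  0.        ,  0.        ]), 'world_to_cam': array([[-5.11589020e-01, -8.59190542e-01,  8.26363107e-03,
         3.52870914e+02],
       [-6.27933465e-01,  3.67291997e-01, -6.86145869e-01,
         4.02408152e+02],
       [ 5.86494875e-01, -3.56213703e-01, -7.27417046e-01,
         9.17218432e+02],
       [ 0.00000000e+00,  0.00000000e+00,  0.00000000e+00,
         1.00000000e+00]])}
top {'fx': 376.21250426399615, 'fy': 376.21250426399615, 'cx': 316.4925520865204, 'cy': 202.6141415454014, 'dist_coeffs': array([-0.03873497,  0.        ,  0.        ,  0.        ,  0.        ]), 'world_to_cam': array([[ 9.33004999e-03, -9.99669464e-01,  2.39565000e-02,
         2.70097237e+01],
       [-9.95002992e-01, -1.16628476e-02, -9.91616031e-02,
         5.63317534e+02],
       [ 9.94082276e-02, -2.29116065e-02, -9.94782922e-01,
         1.00224220e+03],
       [ 0.00000000e+00,  0.00000000e+00,  0.00000000e+00,
         1.00000000e+00]])}
```

View pics/scene0.png

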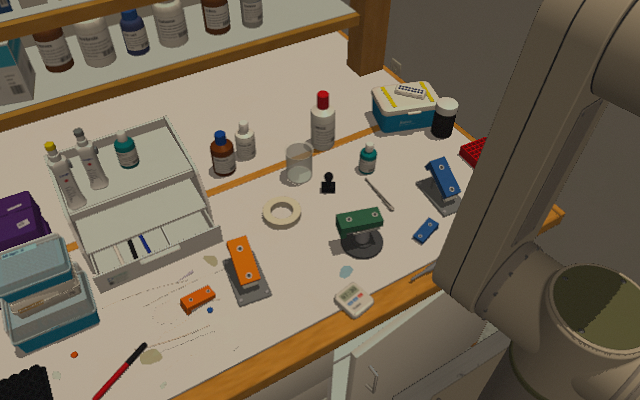

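View pics/top0.png

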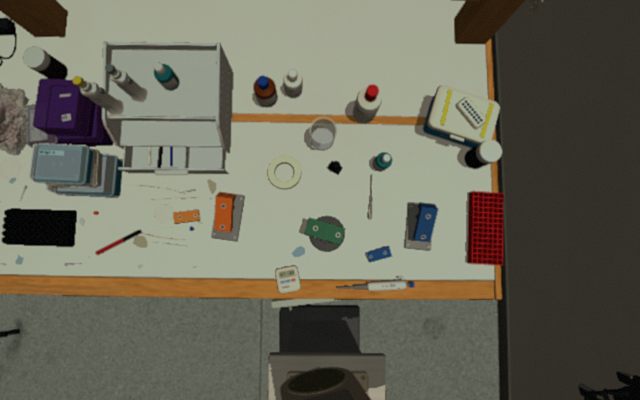

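Candidates in the top view: blue on rack (425,222) vs. small blue on the bench (378,254). Orange on rack (225,215) vs. small orange (187,216). I choose the rack ones; green is at (325,232). Next, a close crop mosaic and a two-view silhouette fit.

```bash
cat > fit.py <<'E'
import numpy as np, cv2
from scipy.optimize import minimize
from scipy.spatial.transform import Rotation as Ro
UP=4
# block frame at centre point: leg x -50..48, z -10..10 ; lip x 34..48 z -26..-10
def box(x0,x1,y0,y1,z0,z1): return np.array([[x,y,z] for x in(x0,x1) for y in(y0,y1) for z in(z0,z1)],float)
LEG=box(-50,48,-22,22,-10,10); LIP=box(34,48,-22,22,-26,-10)
HUES={'blue':(100,125),'orange':(3,18),'green':(55,95)}
def proj(d,P):
    W=d["world_to_cam"];K=np.array([[d["fx"],0,d["cx"]],[0,d["fy"],d["cy"]],[0,0,1]])
    return cv2.projectPoints(np.asarray(P,float),cv2.Rodrigues(W[:3,:3])[0],W[:3,3],K,np.array(d["dist_coeffs"]))[0][:,0]
def mask(d,c,roi,smin=110,vmin=25):
    x,y,w,h=roi; hsv=cv2.cvtColor(d["image"][y:y+h,x:x+w],cv2.COLOR_BGR2HSV)
    lo,hi=HUES[c]; m=((hsv[...,0]>=lo)&(hsv[...,0]<=hi)&(hsv[...,1]>=smin)&(hsv[...,2]>=vmin)).astype(np.uint8)
    m=cv2.morphologyEx(m,cv2.MORPH_CLOSE,np.ones((5,5),np.uint8))
    n,l,s,_=cv2.connectedComponentsWithStats(m); k=1+np.argmax(s[1:,4]); return (l==k).astype(np.float32)
def sil(d,pose,roi):
    x,y,w,h=roi; R=Ro.from_euler('xyz',pose[3:],degrees=True).as_matrix(); im=np.zeros((h*UP,w*UP),np.uint8)
    for B in(LEG,LIP):
        p=proj(d,B@R.T+pose[:3]); hull=cv2.convexHull(p.astype(np.float32))[:,0]
        q=((hull-[x,y]+.5)*UP-.5)*16
        cv2.fillConvexPoly(im,np.round(q).astype(np.int32),1,shift=4)
    return cv2.resize(im.astype(np.float32),(w,h),interpolation=cv2.INTER_AREA)
def fit(views,c,p0,free,prior=None,sig=None,**kw):
    """views: list of (snapshot, roi)"""
    ms=[mask(d,c,roi,**kw) for d,roi in views]; p0=np.array(p0,float); best=None
    def f(v):
        p=p0.copy(); p[free]+=v*5
        e=sum(np.abs(sil(d,p,roi)-m).sum()/m.sum() for (d,roi),m in zip(views,ms))
        return e+1e-4*np.sum(v**2)
    rng=np.random.default_rng(0);v=np.zeros(len(free))
    for k in range(5):
        s=np.vstack([v,v+np.eye(len(free))*(2 if k<2 else .6)]) if k%2==0 else np.vstack([v,v-np.eye(len(free))])
        o=minimize(f,v,method='Nelder-Mead',options=dict(initial_simplex=s,maxiter=400,xatol=.01,fatol=1e-5)); v=o.x
    p=p0.copy();p[free]+=v*5
    return p,o.fun,[np.abs(sil(d,p,roi)-m).sum()/m.sum() for (d,roi),m in zip(views,ms)]
def ray(d,u,z):
    W=d["world_to_cam"];K=np.array([[d["fx"],0,d["cx"]],[0,d["fy"],d["cy"]],[0,0,1]])
    n=cv2.undistortPoints(np.array([[u]],float),K,np.array(d["dist_coeffs"]))[0,0]
    C=-W[:3,:3].T@W[:3,3]; v=W[:3,:3].T@np.array([n[0],n[1],1]); return C+v*(z-C[2])/v[2]
def draw(d,pose,im,roi,s,col=(255,255,255)):
    R=Ro.from_euler('xyz',pose[3:],degrees=True).as_matrix()
    for B in(LEG,LIP):
        p=((proj(d,B@R.T+pose[:3])-roi[:2]+.5)*s).astype(int)
        for i in range(8):
            for b in(1,2,4):
                if not i&b: cv2.line(im,tuple(map(int,p[i])),tuple(map(int,p[i|b])),col,1)
E
python3 - <<'E'
from bench import eyes; from fit import *
T=eyes.snapshot("top");S=eyes.snapshot("scene")
np.save("T.npy",T,allow_pickle=True);np.save("S.npy",S,allow_pickle=True)
rois={'blue':((395,185,66,66),(410,145,66,66)),'green':((292,200,66,66),(325,190,66,66)),'orange':((200,180,60,66),(215,225,66,80))}
uv={'blue':((425,222),55),'green':((324,231),80),'orange':((225,215),55)}
rows=[[],[]]
for c,(rt,rs) in rois.items():
    g=ray(T,*uv[c]); best=None
    for yaw in ((0,180,90,-90) if c=='green' else (0,90,180,-90)):
        p0=[*g,0,0 if c=='green' else -28,yaw]
        if c=='green': p0[2]=80
        fr=[0,1,5] if c=='green' else [0,1,2,5]
        o=fit([(T,rt),(S,rs)],c,p0,fr)
        if best is None or o[1]<best[1]: best=o
        print(c,yaw,np.round(o[0],1),np.round(o[1:][1],3))
    for k,(d,roi) in enumerate(((T,rt),(S,rs))):
        x,y,w,h=roi; im=cv2.resize(d["image"][y:y+h,x:x+w],None,fx=4,fy=4,interpolation=cv2.INTER_CUBIC)
        draw(d,best[0],im,(x,y),4); rows[k].append(cv2.resize(im,(264,264)))
cv2.imwrite("pics/m1.png",np.vstack([np.hstack(r) for r in rows]))
E
```

```text
blue 0 [ 511.8 -255.8   58.8    0.   -28.    -2.8] [0.28  0.138]
blue 90 [ 515.  -257.2   55.7    0.   -28.   155.4] [0.246 0.434]
blue 180 [ 514.9 -253.6   63.8    0.   -28.   156.3] [0.253 0.432]
blue -90 [ 511.3 -255.3   57.9    0.   -28.    -4.1] [0.272 0.144]
green 0 [485.6  15.7  80.    0.    0.   71. ] [0.423 0.294]
green 180 [484.7  15.4  80.    0.    0.  254.6] [0.429 0.31 ]
green 90 [485.9  15.8  80.    0.    0.   71.8] [0.424 0.291]
green -90 [ 485.    15.    80.     0.     0.  -104.3] [0.427 0.313]
orange 0 [532.  279.2  58.2   0.  -28.   -8.4] [0.097 0.056]
orange 90 [537.2 280.5  46.4   0.  -28.  175.7] [0.135 0.363]
orange 180 [537.2 280.6  46.7   0.  -28.  176.3] [0.127 0.372]
orange -90 [532.  279.3  58.    0.  -28.   -8.5] [0.097 0.057]
```

View pics/m1.png

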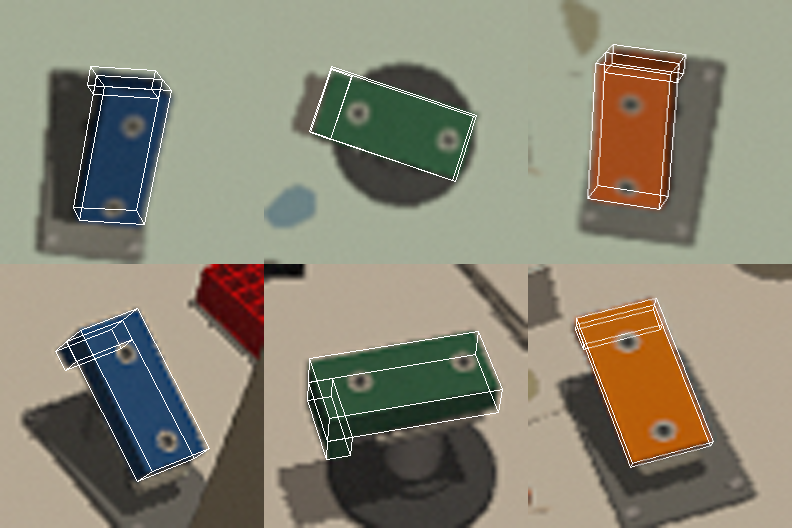

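Overlays match orange. For blue and green, the dark faces seem lost from the mask. I'll check this brightened, before overlay.

Run:
```python
from fit import *
T=np.load("T.npy",allow_pickle=True).item();S=np.load("S.npy",allow_pickle=True).item()
out=[]
for d,k in((T,0),(S,1)):
    row=[]
    for c,roi in (('blue',((398,190,50,60),(415,150,60,60))[k]),('green',((297,205,55,55),(325,195,65,65))[k])):
        x,y,w,h=roi; im=cv2.resize(d["image"][y:y+h,x:x+w],(300,300),interpolation=cv2.INTER_CUBIC)
        im=(255*(im/255.)**.5).astype(np.uint8)
        m=mask(d,c,roi); mm=cv2.resize(m,(100,300))*255
        ct=cv2.resize(m,(300,300),interpolation=cv2.INTER_NEAREST).astype(np.uint8)
        cv2.drawContours(im,cv2.findContours(ct,0,1)[0],-1,(0,0,255),1); row.append(im)
    out.append(np.hstack(row))
cv2.imwrite("pics/m2.png",np.vstack(out))
```

```text
(no output)
```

View pics/m2.png

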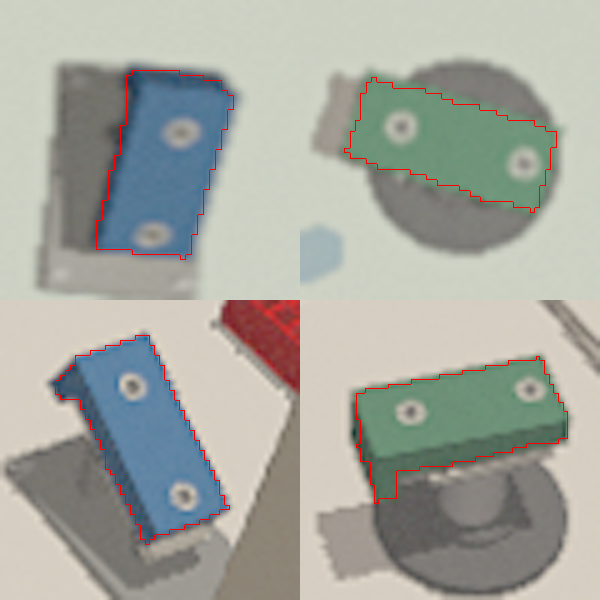

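Run:
```python
from fit import *
T=np.load("T.npy",allow_pickle=True).item();S=np.load("S.npy",allow_pickle=True).item()
rb=((395,185,66,66),(410,145,66,66)); rg=((297,205,55,55),(325,195,65,65)); ro=((200,180,60,66),(215,225,66,80))
def go(c,rois,p0,fr):
    for v in ([(T,rois[0]),(S,rois[1])],[(T,rois[0])],[(S,rois[1])]):
        f2=fr if len(v)==2 else [i for i in fr if i not in(2,)]
        o=fit(v,c,p0,f2); print(c,len(v),np.round(o[0],1),np.round(o[2],3),[round(float(mask(d,c,r).sum()-sil(d,o[0],r).sum())) for d,r in v])
go('green',rg,[486,16,80,0,0,71],[0,1,5])
go('green',rg,[486,16,80,0,0,71],[0,1,2,5])
go('blue',rb,[512,-256,58,0,-28,-10],[0,1,2,5])
go('blue',rb,[512,-256,58,0,-28,-10],[0,1,2,4,5])
go('orange',ro,[532,279,58,0,-28,-8],[0,1,2,4,5])
```

```text
green 2 [486.   15.2  80.    0.    0.   73. ] [0.423 0.293] [-201, -230]
green 1 [484.9  14.8  80.    0.    0.   75.5] [0.423] [-201]
green 1 [486.5  16.6  80.    0.    0.   70.9] [0.289] [-226]
green 2 [487.   14.4  77.    0.    0.   72.1] [0.42  0.287] [-197, -224]
green 1 [484.9  14.8  80.    0.    0.   75.5] [0.423] [-201]
green 1 [486.5  16.6  80.    0.    0.   70.9] [0.289] [-226]
blue 2 [ 512.  -255.5   57.1    0.   -28.    -4.3] [0.275 0.143] [-155, -100]
blue 1 [ 510.2 -254.5   58.     0.   -28.    -6.3] [0.269] [-156]
blue 1 [ 513.3 -256.9   58.     0.   -28.    -4.3] [0.137] [-100]
blue 2 [ 512.  -255.2   59.6    0.   -10.2  -13.5] [0.231 0.143] [-129, -73]
blue 1 [ 512.1 -255.    58.     0.    -8.8  -10.8] [0.222] [-126]
blue 1 [ 513.6 -256.7   58.     0.   -31.    -1. ] [0.129] [-90]
orange 2 [533.3 279.1  57.7   0.  -17.6  -8.1] [0.095 0.047] [-53, -16]
orange 1 [530.6 278.8  58.    0.  -22.8  -7.5] [0.082] [-55]
orange 1 [533.7 279.6  58.    0.  -24.1  -8. ] [0.042] [-23]
```

```bash
python3 - <<'E'
s=open('fit.py').read()
s=s.replace("return (l==k).astype(np.float32)","o=np.zeros_like(m);cv2.drawContours(o,cv2.findContours((l==k).astype(np.uint8),0,1)[0],-1,1,-1);return o.astype(np.float32)")
s=s.replace("smin=110,vmin=25","smin=85,vmin=12")
open('fit.py','w').write(s)
E
python3 - <<'E'
from fit import *
T=np.load("T.npy",allow_pickle=True).item();S=np.load("S.npy",allow_pickle=True).item()
rb=((395,185,66,66),(410,145,66,66)); rg=((297,205,55,55),(325,195,65,65)); ro=((200,180,60,66),(215,225,66,80))
def go(c,rois,p0,fr):
    for v in ([(T,rois[0]),(S,rois[1])],[(T,rois[0])],[(S,rois[1])]):
        f2=fr if len(v)==2 else [i for i in fr if i not in(2,)]
        o=fit(v,c,p0,f2); print(c,len(v),np.round(o[0],1),np.round(o[2],3),[round(float(mask(d,c,r).sum()-sil(d,o[0],r).sum())) for d,r in v])
go('green',rg,[486,16,80,0,0,71],[0,1,5])
go('green',rg,[486,16,80,0,0,71],[0,1,2,5])
go('blue',rb,[512,-256,58,0,-28,-10],[0,1,2,5])
go('blue',rb,[512,-256,58,0,-28,-10],[0,1,2,4,5])
go('orange',ro,[532,279,58,0,-28,-8],[0,1,2,5])
E
```

```text
green 2 [485.5  15.3  80.    0.    0.   73.7] [0.106 0.155] [-63, -137]
green 1 [485.4  14.7  80.    0.    0.   73.7] [0.104] [-63]
green 1 [486.3  15.6  80.    0.    0.   73.1] [0.152] [-134]
green 2 [486.   15.1  78.7   0.    0.   72.9] [0.109 0.151] [-63, -132]
green 1 [485.4  14.7  80.    0.    0.   73.7] [0.104] [-63]
green 1 [486.3  15.6  80.    0.    0.   73.1] [0.152] [-134]
blue 2 [ 510.3 -255.    58.8    0.   -28.    -5.2] [0.17  0.127] [-106, -89]
blue 1 [ 509.5 -255.2   58.     0.   -28.    -6.3] [0.164] [-104]
blue 1 [ 513.2 -255.3   58.     0.   -28.    -4.2] [0.115] [-84]
blue 2 [ 512.3 -255.4   58.6    0.   -12.7  -11.7] [0.145 0.128] [-85, -70]
blue 1 [ 511.8 -255.8   58.     0.    -9.9  -12.2] [0.134] [-76]
blue 1 [ 512.8 -255.4   58.     0.   -33.1   -1.3] [0.105] [-74]
orange 2 [531.6 279.2  58.7   0.  -28.   -8.1] [0.075 0.051] [-21, -10]
orange 1 [529.8 278.8  58.    0.  -28.   -8. ] [0.045] [-19]
orange 1 [533.3 279.6  58.    0.  -28.   -7.9] [0.036] [-8]
```

```bash
cat > mv.py <<'E'
from fit import *
from bench import readout
def Rb(p): return Ro.from_euler('xyz',p,degrees=True)
D=Ro.from_euler('x',-90,degrees=True); F=Ro.from_euler('z',180,degrees=True)
def target(block_pose,flip,dx=3,tip=15,lift=0):
    """TCP pos, Rot for gripping block at dx along its x, TCP tip mm below centre, lifted along block z"""
    R=Rb(block_pose[3:]); pos=np.array(block_pose[:3])+R.apply([dx,0,-tip+lift])
    return pos,(R*F*D if flip else R*D)
def go(pos,R,s=None):
    s=s or readout.sense(); R0=Ro.from_euler('xyz',s["tcp_rot"],degrees=True)
    print("shift cm",np.round((pos-s["tool_pos"])/10,2),"rotvec",np.round((R*R0.inv()).as_rotvec(degrees=True),2),"now",np.round(s["tool_pos"],1),np.round(s["tcp_rot"],1),"t",round(s["time"],2),"gap",round(s["finger_gap"],1),"F",np.round(s["ft_force"],1))
if __name__=="__main__":
    p=[511.5,-255.2,58.7,0,-28,-5]
    go(*target(p,0,lift=135))
    go(np.array([440,-250,230.]),Rb([0,0,-5])*D)
E
python3 mv.py
```

```text
shift cm [29.76 32.73 -6.45] rotvec [-39.16  -3.7  155.21] now [ 160.5 -577.8  230.6] [ -90.1    0.  -164.5] t 0.2 gap 85.3 F [ 0.1  0.3 -0.2]
shift cm [27.95 32.78 -0.06] rotvec [-0.0000e+00 -1.0000e-01  1.5948e+02] now [ 160.5 -577.8  230.6] [ -90.1    0.  -164.5] t 0.2 gap 85.3 F [ 0.1  0.3 -0.2]
```

Call:
move_arm(motion="14 16.4 2 0 0 70; 14 16.4 2 0 0 70; 14 16.4 2 0 0 70; 14 16.4 2 0 0 70; 14 16.4 2 0 0 70; 14 16.4 2 0 0 70; 14 16.4 2 0 0 70; 14 16.4 2 0 0 70; 14 16.4 2 0 0 70; 14 16.4 2 0 0 70", fingers=8.5, squeeze=60)

```text
time: 1.03
tool_pos: [300.7, -413.8, 251.2]
tcp_rot: [-90.0, 0.0, -94.1]
ft_force: [-0.3, 0.2, -0.3]
finger_gap: 84.9
```

Call:
move_arm(motion="14 16.4 -2 0 0 70; 14 16.4 -2 0 0 70; 14 16.4 -2 0 0 70; 14 16.4 -2 0 0 70; 14 16.4 -2 0 0 70; 14 16.4 -2 0 0 70; 14 16.4 -2 0 0 70; 14 16.4 -2 0 0 70; 14 16.4 -2 0 0 70; 14 16.4 -2 0 0 70")

```text
time: 1.87
tool_pos: [440.5, -249.8, 231.1]
tcp_rot: [-90.0, 0.0, -24.1]
ft_force: [-0.8, -0.4, 0.3]
finger_gap: 84.9
```

```bash
python3 mv.py
```

```text
shift cm [ 1.75 -0.07 -6.5 ] rotvec [ -7.06 -27.25  18.69] now [ 440.5 -249.8  231.1] [-90.    0.  -24.1] t 1.87 gap 84.9 F [-0.8 -0.4  0.3]
shift cm [-0.05 -0.02 -0.11] rotvec [-1.000e-02 -2.000e-02  1.907e+01] now [ 440.5 -249.8  231.1] [-90.    0.  -24.1] t 1.87 gap 84.9 F [-0.8 -0.4  0.3]
```

Call:
move_arm(motion="1.7 0 -2 -7 -27.2 18.7; 1.7 0 -2 -7 -27.2 18.7; 1.7 0 -2 -7 -27.2 18.7; 1.7 0 -2 -7 -27.2 18.7; 1.7 0 -2 -7 -27.2 18.7; 1.7 0 -2 -7 -27.2 18.7")

```text
time: 2.37
tool_pos: [455.5, -249.4, 208.8]
tcp_rot: [-89.7, -28.0, -5.4]
ft_force: [-0.4, -0.6, -0.6]
finger_gap: 85.0
```

Run:
```python
from bench import eyes; from mv import *
d=eyes.snapshot("wrist"); np.save("W1.npy",d,allow_pickle=True); cv2.imwrite("pics/w1.png",d["image"]); 
p=np.array([511.5,-255.2,58.7,0,-28,-5]); print(proj(d,[p[:3]])); W=d["world_to_cam"];print(-W[:3,:3].T@W[:3,3],W[2,:3])
go(*target(p,0,lift=135))
```

```text
[[319.81624761 164.99839972]]
[ 330.84048005 -238.53157833  302.67868269] [ 0.68332498 -0.05935625 -0.72769761]
shift cm [ 0.22 -0.04 -4.39] rotvec [-0.33 -0.1   0.54] now [ 455.8 -250.1  210. ] [-89.6 -27.9  -5.7] t 2.42 gap 85.1 F [0.1 0.2 0.1]
```

View pics/w1.png

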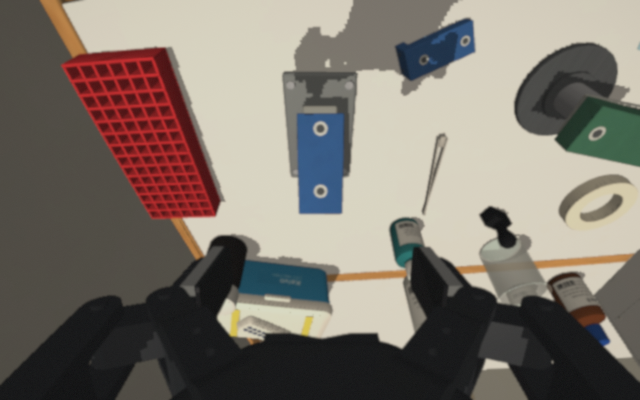

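The wrist view shows the blue rack block at (320,163), the small blue at (437,50) and green at (600,130). Refine blue with all three views.

Run:
```python
from mv import *
T=np.load("T.npy",allow_pickle=True).item();S=np.load("S.npy",allow_pickle=True).item();W=np.load("W1.npy",allow_pickle=True).item()
rt,rs,rw=(395,185,66,66),(410,145,66,66),(280,90,90,140)
p0=[511.5,-255.2,58.7,0,-28,-5]
for v,fr in (([(W,rw)],[0,1,5]),([(W,rw)],[0,1,2,5]),([(T,rt),(S,rs),(W,rw)],[0,1,2,5]),([(T,rt),(S,rs),(W,rw)],[0,1,2,3,4,5])):
    o=fit(v,'blue',p0,fr); print(np.round(o[0],1),np.round(o[2],3),[round(float(mask(d,'blue',r).sum()-sil(d,o[0],r).sum())) for d,r in v])
```

```text
[ 512.  -254.4   58.7    0.   -28.    -4.4] [0.055] [-234]
[ 515.3 -255.    52.8    0.   -28.    -5.6] [0.026] [-43]
[ 511.1 -254.8   58.2    0.   -28.    -5.4] [0.175 0.123 0.056] [-104, -89, -238]
[ 512.7 -255.8   58.    -3.3  -20.4   -7.1] [0.163 0.127 0.05 ] [-95, -89, -177]
```

Run:
```python
from mv import *
p=np.array([512,-254.8,58,0,-28,-5.3])
go(*target(p,0,lift=40)); go(*target(p,0,lift=0))
```

```text
shift cm [  4.71  -0.38 -12.85] rotvec [-0.33 -0.1   0.24] now [ 455.8 -250.1  210. ] [-89.6 -27.9  -5.7] t 2.42 gap 85.1 F [0.1 0.2 0.1]
shift cm [  6.58  -0.55 -16.38] rotvec [-0.33 -0.1   0.24] now [ 455.8 -250.1  210. ] [-89.6 -27.9  -5.7] t 2.42 gap 85.1 F [0.1 0.2 0.1]
```

Call:
move_arm(motion="1.2 -0.1 -3.2 -0.3 -0.1 0.3; 2.4 -0.2 -6.4 -0.3 -0.1 0.3; 3.5 -0.3 -9.6 -0.3 -0.1 0.3; 4.7 -0.4 -12.8 -0.3 -0.1 0.3; 5.2 -0.4 -13.7 -0.3 -0.1 0.3; 5.6 -0.5 -14.6 -0.3 -0.1 0.3; 6.1 -0.5 -15.5 -0.3 -0.1 0.3; 6.6 -0.5 -16.4 -0.3 -0.1 0.3; 6.6 -0.5 -16.4 -0.3 -0.1 0.3; 6.6 -0.5 -16.4 -0.3 -0.1 0.3", fingers=6.5)

```text
time: 3.25
tool_pos: [524.1, -254.6, 46.9]
tcp_rot: [-90.0, -28.0, -5.0]
ft_force: [0.5, -0.2, -0.2]
finger_gap: 64.9
```

Run:
```python
from mv import *; from bench import eyes
p=np.array([512,-254.8,58,0,-28,-5.3])
go(*target(p,0,lift=0))
W=eyes.snapshot("wrist");cv2.imwrite("pics/w2.png",W["image"])
```

```text
shift cm [-0.24 -0.11 -0.07] rotvec [-0.03 -0.04 -0.28] now [ 524.1 -254.6   46.9] [-90. -28.  -5.] t 3.25 gap 64.9 F [ 0.5 -0.2 -0.2]
```

View pics/w2.png

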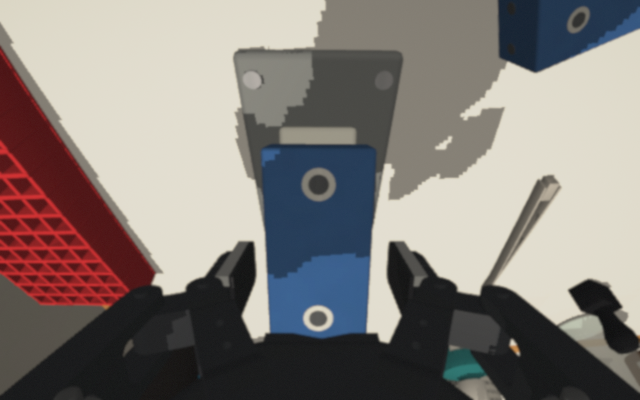

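Fingers straddle the block evenly (pads at (240,275) and (403,275), block x 265–375). I'm closing the fingers.

Call:
move_arm(motion="-0.1 0 0 0 0 0; -0.1 0 0 0 0 0; -0.1 0 0 0 0 0; -0.1 0 0 0 0 0; -0.1 0 0 0 0 0; -0.1 0 0 0 0 0", fingers=3.5, squeeze=60)

```text
time: 3.8
tool_pos: [522.8, -255.5, 48.5]
tcp_rot: [-90.1, -28.1, -5.0]
ft_force: [-4.4, 2.7, 5.7]
finger_gap: 43.3
```

Call:
move_arm(motion="-0.5 0 0.9 0 0 0; -0.9 0.1 1.8 0 0 0; -1.4 0.1 2.7 0 0 0; -2.8 0.2 5.3 0 0 0; -3.8 0.2 8 0 0 0; -3.8 0.2 11 0 0 0; -3.8 0.2 14 0 0 0; -3.8 0.2 16 0 0 0; -3.8 0.2 16 0 0 0")

```text
time: 4.55
tool_pos: [486.3, -255.2, 214.0]
tcp_rot: [-90.4, -28.5, -4.9]
ft_force: [0.3, -0.7, -2.1]
finger_gap: 43.1
```

Run:
```python
from mv import *; from bench import eyes
W=eyes.snapshot("wrist");cv2.imwrite("pics/w3.png",W["image"]);np.save("W3.npy",W,allow_pickle=True)
# green from new scene/top views; previous fit
s=readout.sense();R0=Ro.from_euler('xyz',s["tcp_rot"],degrees=True)
# nominal block pose in hand (tool=block*D), draw
p=np.array([*(s["tool_pos"]-(R0*D.inv()).apply([3,0,-15])),*(R0*D.inv()).as_euler('xyz',degrees=True)])
print(np.round(p,1)); im=W["image"].copy();draw(W,p,im,(0,0),1);cv2.imwrite("pics/w3.png",im)
g=np.array([485.8,15.2,80,0,0,73.3]);o=g[:3]-Rb(g[3:]).apply([12,0,0])
b=np.array([*o,0,0,g[5]-180]);b[2]=100;b[:3]+=Rb(b[3:]).apply([12,0,0]);print("blue goal",np.round(b,1))
go(*target(b,0,lift=80))
```

```text
[ 4.757e+02 -2.535e+02  2.224e+02 -3.000e-01 -2.830e+01 -4.900e+00]
blue goal [ 478.9   -7.8  100.     0.     0.  -106.7]
shift cm [-0.74 24.38 -4.57] rotvec [ 26.94  17.89 -99.37] now [ 485.4 -254.4  210.7] [-90.3 -28.3  -4.9] t 4.6 gap 42.9 F [ 0.6  0.2 -2.3]
```

View pics/w3.png

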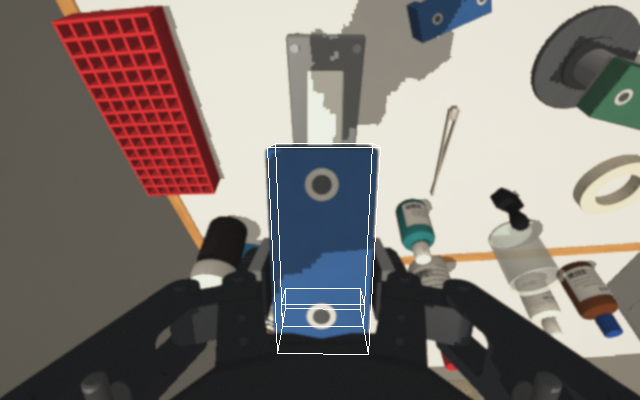

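Grip pose overlay coincides with the block (plain end at row 146, sides 266–378). Carrying it to above green.

Call:
move_arm(motion="-0.7 24.4 0 26.9 17.9 -99.4; -0.7 24.4 0 26.9 17.9 -99.4; -0.7 24.4 0 26.9 17.9 -99.4; -0.7 24.4 0 26.9 17.9 -99.4; -0.7 24.4 0 26.9 17.9 -99.4; -0.7 24.4 0 26.9 17.9 -99.4; -0.7 24.4 0 26.9 17.9 -99.4; -0.7 24.4 0 26.9 17.9 -99.4; -0.7 24.4 0 26.9 17.9 -99.4; -0.7 24.4 0 26.9 17.9 -99.4")

```text
time: 5.43
tool_pos: [475.9, -5.3, 204.6]
tcp_rot: [-83.1, -12.9, -57.7]
ft_force: [0.2, 0.5, -1.8]
finger_gap: 43.0
```

Run:
```python
from mv import *
go(*target([478.9,-7.8,100,0,0,-106.7],0,lift=80))
```

```text
shift cm [ 0.22 -0.53 -3.96] rotvec [ 12.18   8.87 -49.54] now [475.9  -5.3 204.6] [-83.1 -12.9 -57.7] t 5.43 gap 43.0 F [ 0.2  0.5 -1.8]
```

Call:
move_arm(motion="0.2 -0.5 -1 12.2 8.9 -49.5; 0.2 -0.5 -1 12.2 8.9 -49.5; 0.2 -0.5 -1 12.2 8.9 -49.5; 0.2 -0.5 -1 12.2 8.9 -49.5; 0.2 -0.5 -2 12.2 8.9 -49.5; 0.2 -0.5 -2 12.2 8.9 -49.5; 0.2 -0.5 -3 12.2 8.9 -49.5; 0.2 -0.5 -3 12.2 8.9 -49.5; 0.2 -0.5 -3 12.2 8.9 -49.5; 0.2 -0.5 -3 12.2 8.9 -49.5")

```text
time: 6.27
tool_pos: [478.7, -14.2, 176.1]
tcp_rot: [-90.0, -0.3, -106.4]
ft_force: [-0.0, -0.8, -2.5]
finger_gap: 42.6
```

Run:
```python
from mv import *; from bench import eyes
go(*target([478.9,-7.8,100,0,0,-106.7],0,lift=30))
s=readout.sense();R0=Ro.from_euler('xyz',s["tcp_rot"],degrees=True)
p=np.array([*(s["tool_pos"]-(R0*D.inv()).apply([3,0,-15])),*(R0*D.inv()).as_euler('xyz',degrees=True)]);print(np.round(p,1))
W=eyes.snapshot("wrist");S=eyes.snapshot("scene");np.save("S4.npy",S,allow_pickle=True);np.save("W4.npy",W,allow_pickle=True)
g=np.array([485.8,15.2,80,0,0,73.3])
a=W["image"].copy();draw(W,g,a,(0,0),1);draw(W,p,a,(0,0),1)
x,y,w,h=roi=(290,110,140,140);b=cv2.resize(S["image"][y:y+h,x:x+w],None,fx=2.857,fy=2.857,interpolation=cv2.INTER_CUBIC)
draw(S,g,b,(x,y),2.857);draw(S,p,b,(x,y),2.857)
cv2.imwrite("pics/m4.png",np.hstack([a[:,120:520],b]))
```

```text
shift cm [-0.07  0.35 -6.11] rotvec [ 0.27 -0.03 -0.32] now [478.7 -14.2 176.1] [ -90.    -0.3 -106.4] t 6.27 gap 42.6 F [-0.  -0.8 -2.5]
[ 4.796e+02 -1.130e+01  1.911e+02  0.000e+00 -3.000e-01 -1.064e+02]
```

View pics/m4.png

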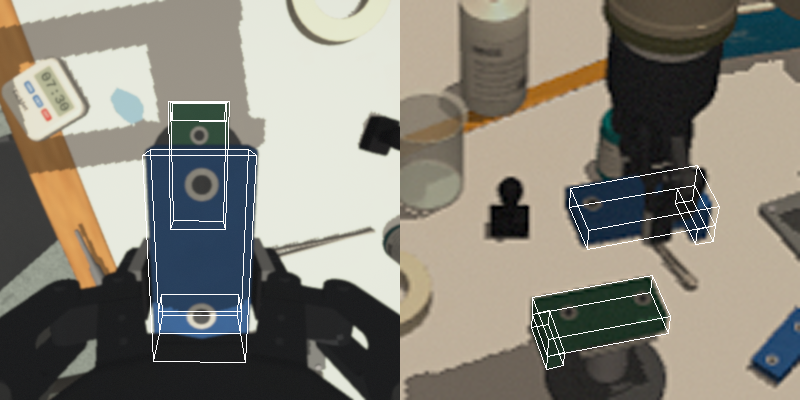

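Call:
move_arm(motion="-0.1 0.3 -1.5 0.3 0 -0.3; -0.1 0.3 -3 0.3 0 -0.3; -0.1 0.3 -4.5 0.3 0 -0.3; -0.1 0.3 -6 0.3 0 -0.3; -0.1 0.3 -7 0.3 0 -0.3; -0.1 0.3 -8 0.3 0 -0.3; -0.1 0.3 -8 0.3 0 -0.3; -0.1 0.3 -8 0.3 0 -0.3")

```text
time: 7.03
tool_pos: [478.3, -11.0, 97.2]
tcp_rot: [-90.0, 0.1, -106.8]
ft_force: [-0.7, 0.8, -2.6]
finger_gap: 43.2
```

```bash
cat > look.py <<'E'
from mv import *; from bench import eyes
import sys
def look(name,goal,flip,extra,dx=3,tip=15,roi=(300,150,110,110)):
    go(*target(goal,flip,dx=dx,tip=tip,lift=0))
    s=readout.sense();R0=Ro.from_euler('xyz',s["tcp_rot"],degrees=True);Rk=R0*D.inv()*(F if flip else Ro.identity())
    p=np.array([*(s["tool_pos"]-Rk.apply([dx,0,-tip])),*Rk.as_euler('xyz',degrees=True)]);print("block",np.round(p,1))
    W=eyes.snapshot("wrist");S=eyes.snapshot("scene")
    np.save(name+"W.npy",W,allow_pickle=True);np.save(name+"S.npy",S,allow_pickle=True)
    a=cv2.convertScaleAbs((W["image"]/255.)**.6*255); x,y,w,h=roi;k=400/h
    b=cv2.resize(cv2.convertScaleAbs((S["image"]/255.)**.6*255)[y:y+h,x:x+w],(400,400),interpolation=cv2.INTER_CUBIC)
    for q,c in [(p,(255,255,255))]+[(e,(0,255,255)) for e in extra]:
        draw(W,q,a,(0,0),1,c);draw(S,q,b,(x,y),k,c)
    cv2.imwrite(f"pics/{name}.png",np.hstack([a[:,120:520],b]))
E
python3 - <<'E'
from look import *
look("l5",[478.9,-7.8,100,0,0,-106.7],0,[[485.8,15.2,80,0,0,73.3]])
E
```

```text
shift cm [-0.03  0.03 -1.22] rotvec [-0.05  0.04  0.13] now [478.3 -11.   97.2] [-9.000e+01  1.000e-01 -1.068e+02] t 7.03 gap 43.2 F [-0.7  0.8 -2.6]
block [ 4.791e+02 -8.100e+00  1.122e+02  0.000e+00  1.000e-01 -1.068e+02]
```

View pics/l5.png

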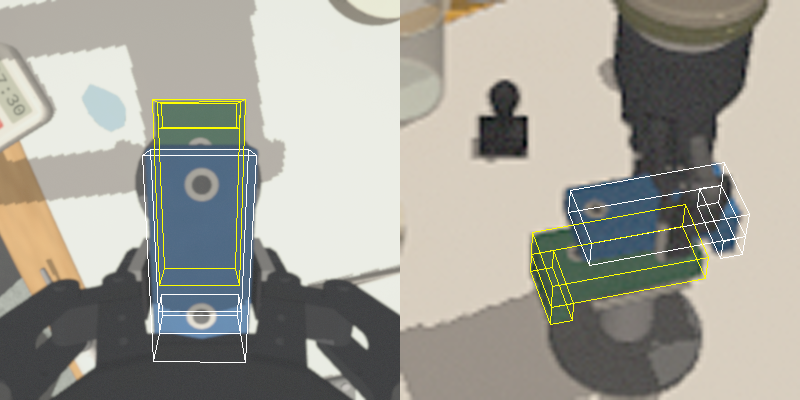

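Both views show blue about 1.8 mm nearer its plain end than nominal, while the green overlay matches. I'll correct for that and descend.

Call:
move_arm(motion="-0.08 -0.14 0 0 0 0.1; -0.08 -0.14 -0.3 0 0 0.1; -0.08 -0.14 -0.5 0 0 0.1; -0.08 -0.14 -0.7 0 0 0.1; -0.08 -0.14 -0.9 0 0 0.1; -0.08 -0.14 -1.0 0 0 0.1; -0.08 -0.14 -1.05 0 0 0.1; -0.08 -0.14 -1.1 0 0 0.1; -0.08 -0.14 -1.1 0 0 0.1")

```text
time: 7.88
tool_pos: [477.6, -12.5, 86.2]
tcp_rot: [-90.0, 0.1, -106.8]
ft_force: [0.2, 0.7, -3.0]
finger_gap: 43.3
```

Call:
move_arm(motion="0 0 -0.05 0 0 0; 0 0 -0.1 0 0 0; 0 0 -0.1 0 0 0")

```text
time: 8.13
tool_pos: [477.7, -12.5, 85.3]
tcp_rot: [-90.0, 0.1, -106.8]
ft_force: [-1.3, -0.0, -2.6]
finger_gap: 43.2
```

Call:
move_arm(motion="0 0 -0.05 0 0 0; 0 0 -0.1 0 0 0; 0 0 -0.1 0 0 0")

```text
time: 8.38
tool_pos: [477.7, -12.5, 84.3]
tcp_rot: [-90.0, 0.1, -106.8]
ft_force: [-1.4, 0.7, -0.4]
finger_gap: 43.0
```

Call:
move_arm(motion="0 0 -0.03 0 0 0; 0 0 -0.06 0 0 0; 0 0 -0.06 0 0 0")

```text
time: 8.63
tool_pos: [477.7, -12.5, 83.7]
tcp_rot: [-90.0, 0.1, -106.8]
ft_force: [-0.9, 0.3, -0.9]
finger_gap: 42.9
```

Run:
```python
from look import *
look("l6",[478.9,-7.8,100,0,0,-106.7],0,[[485.8,15.2,80,0,0,73.3]],dx=4.8)
```

```text
shift cm [-0.02  0.01  0.13] rotvec [-0.05  0.07  0.06] now [477.7 -12.5  83.7] [-9.000e+01  1.000e-01 -1.068e+02] t 8.63 gap 42.9 F [-0.9  0.3 -0.9]
block [ 4.791e+02 -7.900e+00  9.870e+01  0.000e+00  1.000e-01 -1.068e+02]
```

View pics/l6.png

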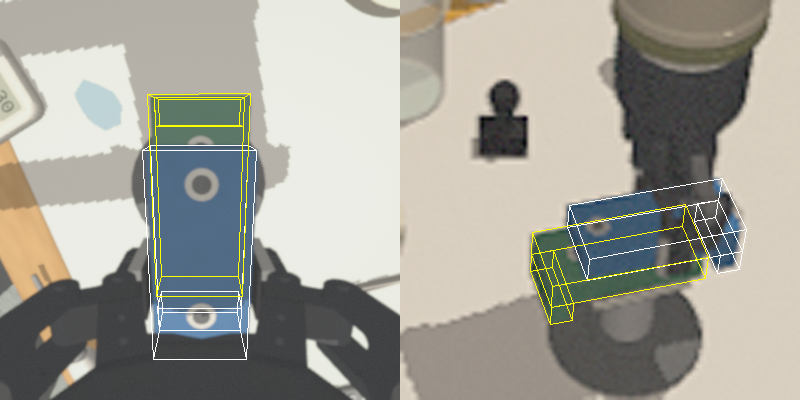

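Call:
move_arm(motion="0 0 -0.04 0 0 0; 0 0 -0.08 0 0 0; 0 0 -0.08 0 0 0; 0 0 -0.08 0 0 0")

```text
time: 9.07
tool_pos: [477.7, -12.5, 83.4]
tcp_rot: [-90.0, 0.1, -106.8]
ft_force: [-5.4, 1.5, 5.1]
finger_gap: 42.9
```

Call:
move_arm(motion="0 0 0.03 0 0 0; 0 0 0.03 0 0 0")

```text
time: 9.23
tool_pos: [477.7, -12.5, 83.4]
tcp_rot: [-89.9, 0.1, -106.8]
ft_force: [-4.2, 1.4, 4.4]
finger_gap: 42.9
```

Call:
move_arm(motion="0 0 0 0 0 0; 0 0 0 0 0 0; 0 0 0 0 0 0; 0 0 0 0 0 0; 0 0 0 0 0 0", fingers=6.2)

```text
time: 9.65
tool_pos: [477.9, -12.6, 83.2]
tcp_rot: [-89.9, 0.1, -106.8]
ft_force: [0.7, -0.2, 0.2]
finger_gap: 62.5
```

Call:
move_arm(motion="0 0 1 0 0 0; 0 0 2 0 0 0; 0 0 4 0 0 0; 0 0 7 0 0 0; 0 0 10 0 0 0; 0 5 13 0 0 0; 0 9 14 0 0 0; 0 13 14 0 0 0; 0 17 14 0 0 0; 0 20 14 0 0 0")

```text
time: 10.48
tool_pos: [478.2, 189.4, 225.9]
tcp_rot: [-89.8, 0.2, -106.8]
ft_force: [0.1, -0.1, 1.2]
finger_gap: 62.1
```

Run:
```python
from mv import *; from bench import eyes
T=eyes.snapshot("top");S=eyes.snapshot("scene");np.save("T7.npy",T,allow_pickle=True);np.save("S7.npy",S,allow_pickle=True)
g=[485.8,15.2,80,0,0,73.3];b=[478.9,-7.8,100,0,0,-106.7]
rt,rs=(292,195,70,70),(325,180,70,75)
for v,fr in (([(T,rt),(S,rs)],[0,1,5]),([(S,rs)],[0,1,5]),([(T,rt)],[0,1,5])):
    o=fit(v,'blue',b,fr);print(np.round(o[0],1),np.round(o[2],3))
ims=[]
for d,(x,y,w,h) in((T,rt),(S,rs)):
    im=cv2.resize(cv2.convertScaleAbs((d["image"]/255.)**.5*255)[y:y+h,x:x+w],(w*5,h*5),interpolation=cv2.INTER_CUBIC); im=cv2.copyMakeBorder(im,0,375-h*5,0,0,0)
    draw(d,np.array(g),im,(x,y),5,(0,255,255));draw(d,np.array(b),im,(x,y),5);ims.append(im)
cv2.imwrite("pics/m7.png",np.hstack(ims))
o=[531.8,279.2,58.4,0,-28,-8];go(*target(o,1,tip=16,lift=135))
go(np.array([460,275,230.]),Rb([0,0,172])*D)
```

```text
[ 479.    -6.8  100.     0.     0.  -106.9] [0.068 0.096]
[ 479.1   -6.8  100.     0.     0.  -105.9] [0.094]
[ 479.1   -6.7  100.     0.     0.  -107.3] [0.066]
shift cm [ 0.19  9.35 -6.02] rotvec [ 16.45 -25.31 -79.83] now [477.2 193.1 225.1] [ -89.9    0.3 -106.4] t 10.58 gap 62.2 F [-0.1 -0.7 -0.5]
shift cm [-1.72  8.19  0.49] rotvec [-5.000e-02  3.000e-01 -8.157e+01] now [477.2 193.1 225.1] [ -89.9    0.3 -106.4] t 10.58 gap 62.2 F [-0.1 -0.7 -0.5]
```

View pics/m7.png

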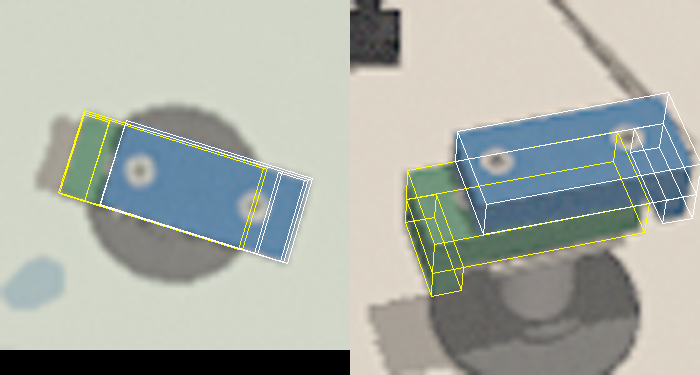

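Blue sits at (479.0,-6.8), yaw -107, against the ideal (478.9,-7.8); the lips are opposed and green is unmoved. Next is orange; I've viewed 11 pictures, so I'll work numerically.

Call:
move_arm(motion="0.2 9.3 0 16.4 -25.3 -79.8; 0.2 9.3 0 16.4 -25.3 -79.8; 0.2 9.3 0 16.4 -25.3 -79.8; 0.2 9.3 0 16.4 -25.3 -79.8; 0.2 9.3 0 16.4 -25.3 -79.8; 0.2 9.3 0 16.4 -25.3 -79.8; 0.2 9.3 0 16.4 -25.3 -79.8; 0.2 9.3 0 16.4 -25.3 -79.8; 0.2 9.3 0 16.4 -25.3 -79.8; 0.2 9.3 0 16.4 -25.3 -79.8", fingers=6.5)

```text
time: 11.42
tool_pos: [480.1, 279.9, 224.9]
tcp_rot: [-87.2, 23.9, -174.2]
ft_force: [0.2, 0.3, -0.5]
finger_gap: 64.7
```

Run:
```python
from mv import *
go(*target([531.8,279.2,58.4,0,-28,-8],1,tip=16,lift=150))
```

```text
shift cm [-0.8   0.77 -4.68] rotvec [  2.42  -4.18 -12.6 ] now [480.1 279.9 224.9] [ -87.2   23.9 -174.2] t 11.42 gap 64.7 F [ 0.2  0.3 -0.5]
```

Call:
move_arm(motion="-0.8 0.6 -2.5 2.4 -4.2 -12.6; -0.8 0.6 -2.5 2.4 -4.2 -12.6; -0.8 0.6 -2.5 2.4 -4.2 -12.6; -0.8 0.6 -2.5 2.4 -4.2 -12.6; -0.8 0.6 -2.5 2.4 -4.2 -12.6")

```text
time: 11.83
tool_pos: [472.3, 286.7, 199.7]
tcp_rot: [-89.8, 27.8, 172.8]
ft_force: [-0.6, -0.0, 1.1]
finger_gap: 65.2
```

Run:
```python
from mv import *; from bench import eyes
W=eyes.snapshot("wrist");np.save("W8.npy",W,allow_pickle=True);cv2.imwrite("pics/w8.png",W["image"])
p0=np.array([531.8,279.2,58.4,0,-28,-8]);u=proj(W,[p0[:3]])[0];print(u)
s=readout.sense(); rw=(int(u[0]-60),int(u[1]-80),120,150)
m=mask(W,'orange',rw);print(m.sum(),np.argwhere(m).min(0),np.argwhere(m).max(0))
T=np.load("T.npy",allow_pickle=True).item();S=np.load("S.npy",allow_pickle=True).item();rt,rs=(200,180,60,66),(215,225,66,80)
for v,fr in (([(W,rw)],[0,1,5]),([(T,rt),(S,rs),(W,rw)],[0,1,2,5])):
    o=fit(v,'orange',p0,fr);print(np.round(o[0],1),np.round(o[2],3))
go(*target(o[0],1,tip=16,lift=40));go(*target(o[0],1,tip=16))
```

```text
[320.19819473 199.77847754]
4577.0 [31 38] [131  84]
[531.3 278.7  58.4   0.  -28.   -7.4] [0.03]
[531.2 278.9  58.9   0.  -28.   -7.9] [0.064 0.064 0.033]
shift cm [  5.01  -0.65 -11.85] rotvec [ 0.15 -0.17 -0.46] now [472.6 286.6 199.9] [-89.8  27.9 172.7] t 11.88 gap 64.9 F [ 0.9 -0.2  0.6]
shift cm [  6.87  -0.91 -15.38] rotvec [ 0.15 -0.17 -0.46] now [472.6 286.6 199.9] [-89.8  27.9 172.7] t 11.88 gap 64.9 F [ 0.9 -0.2  0.6]
```

Call:
move_arm(motion="1.2 -0.2 -2.9 0.1 -0.2 -0.5; 2.5 -0.3 -5.9 0.1 -0.2 -0.5; 3.8 -0.5 -8.8 0.1 -0.2 -0.5; 5 -0.6 -11.8 0.1 -0.2 -0.5; 5.5 -0.7 -12.7 0.1 -0.2 -0.5; 5.9 -0.8 -13.6 0.1 -0.2 -0.5; 6.4 -0.8 -14.5 0.1 -0.2 -0.5; 6.8 -0.9 -15.3 0.1 -0.2 -0.5; 6.8 -0.9 -15.3 0.1 -0.2 -0.5; 6.8 -0.9 -15.3 0.1 -0.2 -0.5")

```text
time: 12.72
tool_pos: [540.3, 277.5, 46.1]
tcp_rot: [-90.0, 28.0, 171.9]
ft_force: [-0.1, 0.8, 0.1]
finger_gap: 65.1
```

Run:
```python
from mv import *; from bench import eyes
go(*target([531.2,278.9,58.6,0,-28,-7.8],1,tip=16))
W=eyes.snapshot("wrist")
for row in range(190,260,12):
    hsv=cv2.cvtColor(W["image"][row:row+1],cv2.COLOR_BGR2HSV)[0]; c=np.where((hsv[:,0]>=3)&(hsv[:,0]<=18)&(hsv[:,1]>110))[0]; c=c[(c>200)&(c<440)]; print(row,c.min() if len(c) else None,c.max() if len(c) else None)
```

```text
shift cm [ 0.1   0.   -0.03] rotvec [0.03 0.03 0.33] now [540.3 277.5  46.1] [-90.   28.  171.9] t 12.72 gap 65.1 F [-0.1  0.8  0.1]
190 267 375
202 267 374
214 267 374
226 268 374
238 268 374
250 269 373
```

Centred (columns 267–374, mid 321). Close and lift.

Call:
move_arm(motion="0.1 0 0 0 0 0.3; 0.1 0 0 0 0 0.3; 0.1 0 0 0 0 0.3; 0.1 0 0 0 0 0.3; 0.1 0 0 0 0 0.3; 0.1 0 0 0 0 0.3", fingers=3.5, squeeze=60)

```text
time: 13.27
tool_pos: [541.2, 278.1, 46.7]
tcp_rot: [-90.0, 28.1, 172.2]
ft_force: [-3.4, -0.0, 5.4]
finger_gap: 43.1
```

Call:
move_arm(motion="-0.5 0.1 0.9 0 0 0; -0.9 0.1 1.8 0 0 0; -1.4 0.2 2.7 0 0 0; -2.8 0.3 5.3 0 0 0; -3.8 0.3 8 0 0 0; -3.8 0.3 11 0 0 0; -3.8 0.3 14 0 0 0; -3.8 0.3 16 0 0 0; -3.8 0.3 18 0 0 0; -3.8 0.3 18 0 0 0")

```text
time: 14.1
tool_pos: [504.2, 282.0, 231.5]
tcp_rot: [-90.3, 28.3, 172.1]
ft_force: [1.0, 0.7, -0.5]
finger_gap: 43.1
```

Run:
```python
from mv import *
go(*target([485.8,15.4,120,0,0,73.3],1,dx=4,tip=16.4,lift=80))
```

```text
shift cm [ -1.72 -26.28  -4.79] rotvec [-16.92  25.75  79.38] now [504.2 282.  231.5] [-90.3  28.3 172.1] t 14.1 gap 43.1 F [ 1.   0.7 -0.5]
```

Call:
move_arm(motion="-1.7 -15 0 -16.9 25.8 79.4; -1.7 -15 0 -16.9 25.8 79.4; -1.7 -15 0 -16.9 25.8 79.4; -1.7 -15 0 -16.9 25.8 79.4; -1.7 -15 0 -16.9 25.8 79.4; -1.7 -15 0 -16.9 25.8 79.4; -1.7 -18 0 -16.9 25.8 79.4; -1.7 -21 0 -16.9 25.8 79.4; -1.7 -24 0 -16.9 25.8 79.4; -1.7 -26 0 -16.9 25.8 79.4")

```text
time: 14.93
tool_pos: [484.5, 18.7, 223.8]
tcp_rot: [-85.1, 8.1, -132.3]
ft_force: [-0.1, 0.5, -1.9]
finger_gap: 43.1
```

Run:
```python
from mv import *
go(*target([485.8,15.4,120,0,0,73.3],1,dx=4,tip=16.4,lift=70))
```

```text
shift cm [ 0.24  0.05 -5.02] rotvec [-4.67  8.28 25.87] now [484.5  18.7 223.8] [ -85.1    8.1 -132.3] t 14.93 gap 43.1 F [-0.1  0.5 -1.9]
```

Call:
move_arm(motion="0.2 0.1 -2 -4.7 8.3 25.9; 0.2 0.1 -2 -4.7 8.3 25.9; 0.2 0.1 -2 -4.7 8.3 25.9; 0.2 0.1 -2 -4.7 8.3 25.9; 0.2 0.1 -3 -4.7 8.3 25.9; 0.2 0.1 -4 -4.7 8.3 25.9; 0.2 0.1 -4 -4.7 8.3 25.9; 0.2 0.1 -4 -4.7 8.3 25.9")

```text
time: 15.6
tool_pos: [486.2, 21.6, 183.2]
tcp_rot: [-90.0, 0.1, -107.0]
ft_force: [0.4, -0.2, -1.7]
finger_gap: 42.7
```

Run:
```python
from mv import *
go(*target([485.8,15.4,120,0,0,73.3],1,dx=4,tip=16.4,lift=12))
```

```text
shift cm [ 0.08 -0.24 -6.76] rotvec [-0.06  0.02  0.35] now [486.2  21.6 183.2] [-9.00e+01  1.00e-01 -1.07e+02] t 15.6 gap 42.7 F [ 0.4 -0.2 -1.7]
```

Call:
move_arm(motion="0.1 -0.2 -1.5 0 0 0.3; 0.1 -0.2 -3 0 0 0.3; 0.1 -0.2 -4.5 0 0 0.3; 0.1 -0.2 -5.5 0 0 0.3; 0.1 -0.2 -6.2 0 0 0.3; 0.1 -0.2 -6.7 0 0 0.3; 0.1 -0.2 -6.7 0 0 0.3; 0.1 -0.2 -6.7 0 0 0.3")

```text
time: 16.27
tool_pos: [488.9, 19.4, 118.6]
tcp_rot: [-89.8, 0.1, -106.6]
ft_force: [0.2, -0.3, -2.1]
finger_gap: 42.7
```

Run:
```python
from mv import *; from bench import eyes
goal=[485.8,15.4,120,0,0,73.3]
go(*target(goal,1,dx=4,tip=16.4,lift=0))
s=readout.sense();R0=Ro.from_euler('xyz',s["tcp_rot"],degrees=True);Rk=R0*D.inv()*F
p=np.array([*(s["tool_pos"]-Rk.apply([4,0,-16.4])),*Rk.as_euler('xyz',degrees=True)]);print("block",np.round(p,1))
W=eyes.snapshot("wrist");S=eyes.snapshot("scene");T=eyes.snapshot("top")
a=cv2.convertScaleAbs((W["image"]/255.)**.6*255);x,y,w,h=roi=(300,140,110,110)
b=cv2.resize(cv2.convertScaleAbs((S["image"]/255.)**.6*255)[y:y+h,x:x+w],(400,400),interpolation=cv2.INTER_CUBIC)
bl=np.array([479,-6.8,100,0,0,-106.8])
for q,c in((p,(255,255,255)),(bl,(0,255,255))): draw(W,q,a,(0,0),1,c);draw(S,q,b,(x,y),400/110,c)
cv2.imwrite("pics/l9.png",np.hstack([a[:,120:520],b]))
# numeric edges: wrist lip end row, scene end
tc=lambda d,X:proj(d,[p[:3]+Rk.apply(X)])[0]
ew=tc(W,[48,0,10]);print("pred lip top edge wrist",ew, "px/mm",tc(W,[49,0,10])-ew,"dz",tc(W,[48,0,11])-ew)
col=int(ew[0]);hs=cv2.cvtColor(W["image"],cv2.COLOR_BGR2HSV)
for c in(col-30,col,col+30):
    m=np.where((hs[:,c,0]>=3)&(hs[:,c,0]<=18)&(hs[:,c,1]>110)&(np.abs(np.arange(400)-ew[1])<80))[0];print("wrist col",c,m.min())
r_=int(ew[1]+40);m=np.where((hs[r_,:,0]>=3)&(hs[r_,:,0]<=18)&(hs[r_,:,1]>110))[0];m=m[(m>200)&(m<440)];print("wrist row",r_,m.min(),m.max(),"pred",tc(W,[30,22,10]),tc(W,[30,-22,10]))
# constrained local fits, visible part only
def part(d,roi):
    m=mask(d,'orange',roi)
    def f(v):
        q=p.copy();q[:3]+=Rk.apply([v[0],0,v[1]]);return np.abs(sil(d,q,roi)-m).sum()
    return f
f1=part(W,(220,int(ew[1]-50),200,100))
e=tc(S,[48,0,0]);c=tc(S,[18,-22,0]);rs=(int(e[0]-20),int(e[1]-30),int(c[0]-e[0]+20),60);print(rs);f2=part(S,rs)
for f in(f1,f2):
    print([(v,round(f((v,0)),1)) for v in(-4,-3,-2,-1,0,1,2,3)])
o=minimize(lambda v:f1(v)/100+f2(v)/15,[0,0],method='Nelder-Mead',options=dict(initial_simplex=[[-3,-3],[3,0],[0,3]]));print("along x, z:",o.x)
```

```text
shift cm [-0.2  -0.02 -1.5 ] rotvec [-0.03  0.19 -0.08] now [488.9  19.4 118.6] [-8.980e+01  1.000e-01 -1.066e+02] t 16.27 gap 42.7 F [ 0.2 -0.3 -2.1]
block [ 4.877e+02  1.560e+01  1.350e+02 -2.000e-01 -1.000e-01  7.340e+01]
pred lip top edge wrist [318.91446573 178.38541368] px/mm [-0.00361705 -2.53778303] dz [-0.01916125  0.50509267]
wrist col 288 163
wrist col 318 163
wrist col 348 163
wrist row 218 268 373 pred [264.61342815 222.14542711] [373.372178   222.21406409]
(318, 176, 30, 60)
[(-4, np.float32(1330.2)), (-3, np.float32(1110.8)), (-2, np.float32(889.9)), (-1, np.float32(673.9)), (0, np.float32(512.4)), (1, np.float32(396.2)), (2, np.float32(633.2)), (3, np.float32(870.2))]
[(-4, np.float32(70.6)), (-3, np.float32(58.3)), (-2, np.float32(46.9)), (-1, np.float32(35.4)), (0, np.float32(23.2)), (1, np.float32(16.1)), (2, np.float32(20.5)), (3, np.float32(32.3))]
along x, z: [ 0.83572331 -0.58603433]
```

View pics/l9.png

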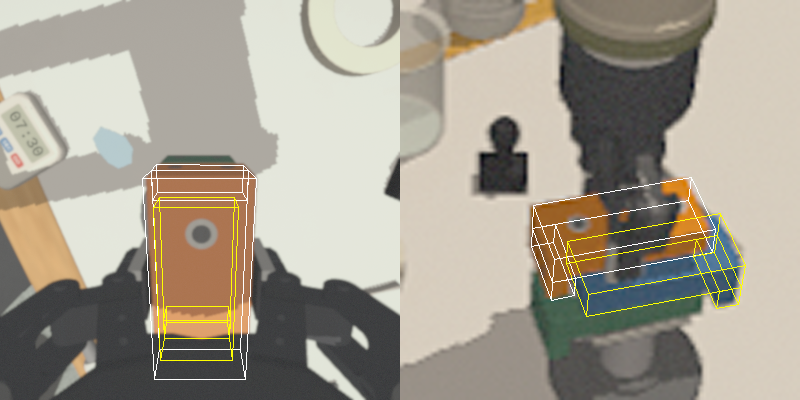

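The overlay agrees with the orange block to about 1 mm. It needs −2.2 mm in x and −0.8 mm in y, then down 15 mm.

Call:
move_arm(motion="-0.2 -0.1 0 0 0.2 0; -0.22 -0.08 -0.3 0 0.2 0; -0.22 -0.08 -0.6 0 0.2 0; -0.22 -0.08 -0.9 0 0.2 0; -0.22 -0.08 -1.1 0 0.2 0; -0.22 -0.08 -1.2 0 0.2 0; -0.22 -0.08 -1.28 0 0.2 0; -0.22 -0.08 -1.33 0 0.2 0; -0.22 -0.08 -1.35 0 0.2 0; -0.22 -0.08 -1.35 0 0.2 0")

```text
time: 17.25
tool_pos: [488.9, 18.2, 107.0]
tcp_rot: [-89.7, 0.1, -106.6]
ft_force: [0.2, -0.9, 9.4]
finger_gap: 43.1
```

Call:
move_arm(motion="0 0 -0.05 0 0 0; 0 0 -0.1 0 0 0; 0 0 -0.1 0 0 0")

```text
time: 17.5
tool_pos: [489.7, 18.1, 106.6]
tcp_rot: [-89.6, 0.1, -106.6]
ft_force: [0.3, -0.8, 11.8]
finger_gap: 42.9
```

Contact came too high (z 107 rather than 103.6), and x isn't following the command. Backing up and checking the joints.

Call:
move_arm(motion="0 0 0.5 0 0 0; 0 0 1 0 0 0; 0 0 1.5 0 0 0; 0 0 1.5 0 0 0")

```text
time: 17.83
tool_pos: [486.8, 18.7, 119.5]
tcp_rot: [-90.0, 0.0, -106.6]
ft_force: [0.2, -0.4, -1.5]
finger_gap: 43.2
```

Run:
```python
from mv import *; from bench import eyes
s=readout.sense()
for k in("joint_pos","joint_efforts","ft_force","wrist_torque"):print(k,np.round(s[k],2))
go(*target([485.8,15.7,120,0,0,73.3],1,dx=3.1,tip=16.9,lift=15))
S=eyes.snapshot("scene");T=eyes.snapshot("top")
HUES['blue']=(100,125)
for n,d,roi in(("S",S,(325,180,70,75)),("T",T,(292,195,70,70))):
    m=mask(d,'blue',roi);a=np.argwhere(m);print(n,m.sum(),a.min(0)+[roi[1],roi[0]],a.max(0)+[roi[1],roi[0]])
    m=mask(d,'green',roi);a=np.argwhere(m);print(n,'green',m.sum(),a.min(0)+[roi[1],roi[0]],a.max(0)+[roi[1],roi[0]])
S7=np.load("S7.npy",allow_pickle=True).item()
for c in('blue','green'):
    m=mask(S7,c,(325,180,70,75));a=np.argwhere(m);print('S7',c,m.sum(),a.min(0)+[180,325],a.max(0)+[180,325])
```

```text
joint_pos [-3.8600e+00 -5.4000e+00  1.1024e+02  3.0000e-02  7.5160e+01  1.2740e+01]
joint_efforts [ 3.000e-02 -4.268e+01 -4.730e+01  0.000e+00  3.700e-01  0.000e+00]
ft_force [ 0.18 -0.38 -1.53]
wrist_torque [0.02 0.03 0.03]
shift cm [-0.01  0.   -0.14] rotvec [-0.03  0.   -0.09] now [486.8  18.7 119.5] [ -90.     0.  -106.6] t 17.83 gap 43.2 F [ 0.2 -0.4 -1.5]
S 481.0 [200 348] [225 394]
S green 360.0 [215 336] [238 382]Traceback (most recent call last):
  File "<stdin>", line 8, in <module>
  File "fit.py", line 16, in mask
    n,l,s,_=cv2.connectedComponentsWithStats(m); k=1+np.argmax(s[1:,4]); o=np.zeros_like(m);cv2.drawContours(o,cv2.findContours((l==k).astype(np.uint8),0,1)[0],-1,1,-1);return o.astype(np.float32)
                                                     ~~~~~~~~~^^^^^^^^^
    return _wrapfunc(a, 'argmax', axis=axis, out=out, **kwds)
    return bound(*args, **kwds)
ValueError: attempt to get argmax of an empty sequence
```

Diagnosis: the in-hand pose is fine (free-air tracking is exact). The fingertips protrude below the orange underside and the +x fingertip landed on blue's edge. The safe fix is to put orange back on its rack, regrip it higher so the tips stay above its underside, and return.

Call:
move_arm(motion="0 0 3 0 0 0; 0 0 6 0 0 0; 0 0 9 0 0 0; 0 1 11 0 0 0; 0 3 11 0 0 0; 0 6 11 0 0 0; 0 9 11 0 0 0; 0 13 11 0 0 0; 0 17 11 0 0 0; 0 20 11 0 0 0")

```text
time: 18.77
tool_pos: [485.8, 221.3, 228.1]
tcp_rot: [-90.1, 0.0, -106.6]
ft_force: [0.3, -0.4, -2.0]
finger_gap: 42.9
```

Run:
```python
from mv import *; from bench import eyes
go(np.array([504.2,282,231.5]),Ro.from_euler('xyz',[-90,28.1,172.2],degrees=True))
T=eyes.snapshot("top");S=eyes.snapshot("scene")
rt,rs=(292,195,70,70),(325,180,70,75)
for d,r,k in((T,rt,"T"),(S,rs,"S")):
    S7=np.load(k+"7.npy",allow_pickle=True).item()
    for c in('blue','green'):
        m=mask(d,c,r);m7=mask(S7,c,r);print(k,c,m.sum(),m7.sum(),np.abs(m-m7).sum())
o=fit([(T,rt),(S,rs)],'blue',[479,-6.8,100,0,0,-106.9],[0,1,5]);print(np.round(o[0],1),o[2])
```

```text
shift cm [1.84 6.07 0.34] rotvec [ 16.45 -25.71 -79.5 ] now [485.8 221.3 228.1] [ -90.1    0.  -106.6] t 18.77 gap 42.9 F [ 0.3 -0.4 -2. ]
T blue 677.0 678.0 25.0
T green 114.0 109.0 5.0
S blue 917.0 932.0 39.0
S green 426.0 412.0 22.0
[ 479.5   -7.   100.     0.     0.  -108.7] [np.float32(0.066931315), np.float32(0.113685936)]
```

Call:
move_arm(motion="1.8 6 2 16.4 -25.7 -79.5; 1.8 6 2 16.4 -25.7 -79.5; 1.8 6 2 16.4 -25.7 -79.5; 1.8 6 2 16.4 -25.7 -79.5; 1.8 6 2 16.4 -25.7 -79.5; 1.8 6 2 16.4 -25.7 -79.5; 1.8 6 2 16.4 -25.7 -79.5; 1.8 6 2 16.4 -25.7 -79.5; 1.8 6 2 16.4 -25.7 -79.5; 1.8 6 2 16.4 -25.7 -79.5")

```text
time: 19.7
tool_pos: [504.3, 277.7, 248.0]
tcp_rot: [-87.0, 24.1, -174.3]
ft_force: [-0.2, -0.4, -1.8]
finger_gap: 42.9
```

Run:
```python
from mv import *
R=Ro.from_euler('xyz',[-90,28.0,172.2],degrees=True)
n=np.array([-.465,.064,.883])
go(np.array([541.2,278.1,46.7])+60*n,R)
```

```text
shift cm [  0.9    0.43 -14.84] rotvec [  2.61  -3.96 -12.22] now [504.3 277.7 248. ] [ -87.    24.1 -174.3] t 19.7 gap 42.9 F [-0.2 -0.4 -1.8]
```

Call:
move_arm(motion="0.9 0.4 -3 2.6 -4 -12.2; 0.9 0.4 -6 2.6 -4 -12.2; 0.9 0.4 -9 2.6 -4 -12.2; 0.9 0.4 -12 2.6 -4 -12.2; 0.9 0.4 -14 2.6 -4 -12.2; 0.9 0.4 -14 2.6 -4 -12.2; 0.9 0.4 -14 2.6 -4 -12.2; 0.9 0.4 -14 2.6 -4 -12.2")

```text
time: 20.37
tool_pos: [514.4, 282.8, 110.3]
tcp_rot: [-90.0, 28.1, 172.6]
ft_force: [-0.1, -0.2, -0.9]
finger_gap: 42.6
```

Run:
```python
from mv import *
R=Ro.from_euler('xyz',[-90,28.0,172.2],degrees=True)
n=np.array([-.465,.064,.883])
for k in(22,3,0): go(np.array([541.2,278.1,46.7])+k*n,R)
```

```text
shift cm [ 1.66 -0.33 -4.42] rotvec [ 0.05  0.05 -0.36] now [514.4 282.8 110.3] [-90.   28.1 172.6] t 20.37 gap 42.6 F [-0.1 -0.2 -0.9]
shift cm [ 2.54 -0.45 -6.09] rotvec [ 0.05  0.05 -0.36] now [514.4 282.8 110.3] [-90.   28.1 172.6] t 20.37 gap 42.6 F [-0.1 -0.2 -0.9]
shift cm [ 2.68 -0.47 -6.36] rotvec [ 0.05  0.05 -0.36] now [514.4 282.8 110.3] [-90.   28.1 172.6] t 20.37 gap 42.6 F [-0.1 -0.2 -0.9]
```

Call:
move_arm(motion="1.1 -0.2 -2.5 0 0 -0.4; 1.7 -0.3 -4.3 0 0 -0.4; 2.0 -0.4 -4.8 0 0 -0.4; 2.2 -0.4 -5.2 0 0 -0.4; 2.4 -0.4 -5.6 0 0 -0.4; 2.6 -0.5 -6.0 0 0 -0.4; 2.7 -0.5 -6.2 0 0 -0.4; 2.75 -0.5 -6.25 0 0 -0.4; 2.75 -0.5 -6.25 0 0 -0.4")

```text
time: 21.12
tool_pos: [541.3, 277.9, 46.8]
tcp_rot: [-89.9, 28.0, 172.2]
ft_force: [-0.8, 0.5, -0.6]
finger_gap: 43.3
```

Call:
move_arm(motion="0.02 0 -0.04 0 0 0; 0.04 0 -0.08 0 0 0; 0.04 0 -0.08 0 0 0")

```text
time: 21.37
tool_pos: [541.4, 277.9, 46.8]
tcp_rot: [-89.9, 28.0, 172.2]
ft_force: [-14.1, -3.6, 13.3]
finger_gap: 42.9
```

Call:
move_arm(motion="-0.03 0 0.06 0 0 0; -0.03 0 0.06 0 0 0; -0.03 0 0.06 0 0 0")

```text
time: 21.62
tool_pos: [541.4, 278.0, 46.8]
tcp_rot: [-89.9, 28.0, 172.2]
ft_force: [-5.9, -0.1, 5.8]
finger_gap: 43.0
```

Call:
move_arm(motion="0 0 0 0 0 0; 0 0 0 0 0 0; 0 0 0 0 0 0; -0.1 0 0.2 0 0 0; -0.26 0.04 0.49 0 0 0; -0.26 0.04 0.49 0 0 0; -0.26 0.04 0.49 0 0 0", fingers=5.6)

```text
time: 22.2
tool_pos: [538.7, 278.2, 51.3]
tcp_rot: [-89.9, 28.0, 172.2]
ft_force: [0.6, 0.2, 0.8]
finger_gap: 56.4
```

Run:
```python
from mv import *; from bench import eyes
s=readout.sense();R0=Ro.from_euler('xyz',s["tcp_rot"],degrees=True);Rk=R0*D.inv()*F
W=eyes.snapshot("wrist");hs=cv2.cvtColor(W["image"],cv2.COLOR_BGR2HSV)
n=Rk.apply([0,0,1]);b=np.array([541.35,277.9,46.8])+16.6*n-Rk.apply([3.1,0,0]);p=np.array([*b,*Rk.as_euler('xyz',degrees=True)]);print(np.round(p,1))
go(*target([*b,0,-28,p[5]],1,dx=3.1,tip=11))
for row in range(190,260,15):
    c=np.where((hs[row,:,0]>=3)&(hs[row,:,0]<=18)&(hs[row,:,1]>110))[0];c=c[(c>200)&(c<440)];print(row,c.min(),c.max())
c=np.where((hs[:,320,0]>=3)&(hs[:,320,0]<=18)&(hs[:,320,1]>110))[0];print("col320",c.min(),c.max(),"pred",proj(W,[b+Rk.apply([48,0,10]),b+Rk.apply([48,0,-26])]))
```

```text
[ 5.309e+02  2.793e+02  6.000e+01 -1.000e-01 -2.800e+01 -7.800e+00]
shift cm [0.01 0.01 0.06] rotvec [ 0.07 -0.01  0.04] now [538.6 278.1  51.1] [-89.9  28.  172.2] t 22.25 gap 56.0 F [-0.3  0.8 -0.4]
190 269 373
205 269 372
220 269 372
235 270 371
250 271 370
col320 164 335 pred [[320.62184285 174.39902743]
 [320.7137987  161.73785598]]
```

Call:
move_arm(motion="0 0 0.05 0 0 0; 0 0 0.05 0 0 0; 0 0 0.05 0 0 0; 0 0 0.05 0 0 0; 0 0 0.05 0 0 0; 0 0 0.05 0 0 0", fingers=3.5, squeeze=70)

```text
time: 22.75
tool_pos: [538.4, 278.1, 51.7]
tcp_rot: [-89.9, 28.0, 172.2]
ft_force: [-6.1, -0.8, 6.5]
finger_gap: 42.6
```

Call:
move_arm(motion="-0.5 0.1 0.9 0 0 0; -0.9 0.1 1.8 0 0 0; -1.4 0.2 2.7 0 0 0; -2.8 0.3 5.3 0 0 0; -3.8 0.3 8 0 0 0; -3.8 0.3 11 0 0 0; -3.8 0.3 14 0 0 0; -3.8 0.3 16 0 0 0; -3.8 0.3 18 0 0 0; -3.8 0.3 18 0 0 0")

```text
time: 23.58
tool_pos: [502.0, 282.5, 237.5]
tcp_rot: [-90.3, 28.3, 172.1]
ft_force: [0.9, 1.0, -0.5]
finger_gap: 42.5
```

Run:
```python
from mv import *
go(*target([485.8,15.4,120,0,0,73.3],1,dx=3.1,tip=11.5,lift=80))
```

```text
shift cm [ -1.53 -26.41  -4.9 ] rotvec [-16.86  25.76  79.38] now [502.  282.5 237.5] [-90.3  28.3 172.1] t 23.58 gap 42.5 F [ 0.9  1.  -0.5]
```

Run:
```python
from mv import *; from bench import eyes
rt,rs=(292,195,70,70),(325,180,70,75)
T=eyes.snapshot("top");S=eyes.snapshot("scene")
for nm,(A,B) in (("now",(T,S)),("old",(np.load("T7.npy",allow_pickle=True).item(),np.load("S7.npy",allow_pickle=True).item()))):
    for sm in(85,110):
        o=fit([(A,rt),(B,rs)],'blue',[479,-6.8,100,0,0,-106.9],[0,1,5],smin=sm);print(nm,sm,np.round(o[0],1),o[2])
    for V,r in((A,rt),(B,rs)): o=fit([(V,r)],'blue',[479,-6.8,100,0,0,-106.9],[0,1,5]);print(nm,np.round(o[0],1),o[2])
```

```text
Traceback (most recent call last):
  File "fit.py", line 26, in fit
    ms=[mask(d,c,roi,**kw) for d,roi in views]; p0=np.array(p0,float); best=None
        ~~~~^^^^^^^^^^^^^^
  File "fit.py", line 16, in mask
    n,l,s,_=cv2.connectedComponentsWithStats(m); k=1+np.argmax(s[1:,4]); o=np.zeros_like(m);cv2.drawContours(o,cv2.findContours((l==k).astype(np.uint8),0,1)[0],-1,1,-1);return o.astype(np.float32)
                                                     ~~~~~~~~~^^^^^^^^^
ValueError: attempt to get argmax of an empty sequence
```

Call:
move_arm(motion="-1.5 -10 0 -16.9 25.8 79.4; -1.5 -10 0 -16.9 25.8 79.4; -1.5 -10 0 -16.9 25.8 79.4; -1.5 -10 0 -16.9 25.8 79.4; -1.5 -10 0 -16.9 25.8 79.4; -1.5 -12 0 -16.9 25.8 79.4; -1.5 -15 0 -16.9 25.8 79.4; -1.5 -18 0 -16.9 25.8 79.4; -1.5 -22 0 -16.9 25.8 79.4; -1.5 -26.4 0 -16.9 25.8 79.4")

```text
time: 24.52
tool_pos: [484.2, 34.4, 228.7]
tcp_rot: [-85.4, 7.3, -130.1]
ft_force: [-0.1, 0.9, -2.3]
finger_gap: 42.5
```

Run:
```python
from mv import *
go(*target([485.8,15.4,120,0,0,73.3],1,dx=3.1,tip=11.5,lift=70))
```

```text
shift cm [ 0.25 -1.61 -5.02] rotvec [-4.27  7.55 23.7 ] now [484.2  34.4 228.7] [ -85.4    7.3 -130.1] t 24.52 gap 42.5 F [-0.1  0.9 -2.3]
```

Call:
move_arm(motion="0.2 -1.6 -2 -4.3 7.6 23.7; 0.2 -1.6 -2 -4.3 7.6 23.7; 0.2 -1.6 -2 -4.3 7.6 23.7; 0.2 -1.6 -2 -4.3 7.6 23.7; 0.2 -1.6 -3 -4.3 7.6 23.7; 0.2 -1.6 -4 -4.3 7.6 23.7; 0.2 -1.6 -4 -4.3 7.6 23.7; 0.2 -1.6 -4 -4.3 7.6 23.7; 0.2 -1.6 -4 -4.3 7.6 23.7")

```text
time: 25.27
tool_pos: [487.3, 19.6, 190.8]
tcp_rot: [-89.8, 0.1, -107.0]
ft_force: [0.1, -0.1, -0.9]
finger_gap: 42.6
```

```bash
cat > hand.py <<'E'
from mv import *; from bench import eyes
def inhand(goal,dx,tip,lift=0):
    go(*target(goal,1,dx=dx,tip=tip,lift=lift))
    s=readout.sense();R0=Ro.from_euler('xyz',s["tcp_rot"],degrees=True);Rk=R0*D.inv()*F
    p=np.array([*(s["tool_pos"]-Rk.apply([dx,0,-tip])),*Rk.as_euler('xyz',degrees=True)]);print("block",np.round(p,1))
    W=eyes.snapshot("wrist");S=eyes.snapshot("scene")
    tc=lambda d,X:proj(d,[p[:3]+Rk.apply(X)])[0]
    def part(d,roi):
        m=mask(d,'orange',roi)
        def f(v):
            q=p.copy();q[:3]+=Rk.apply([v[0],0,v[1]]);return np.abs(sil(d,q,roi)-m).sum()
        return f
    ew=tc(W,[48,0,10]);f1=part(W,(220,int(ew[1]-50),200,100))
    e=tc(S,[48,0,0]);c=tc(S,[18,-22,0]);f2=part(S,(int(e[0]-20),int(e[1]-30),int(c[0]-e[0]+20),60))
    o=minimize(lambda v:f1(v)/100+f2(v)/15,[0,0],method='Nelder-Mead',options=dict(initial_simplex=[[-3,-3],[3,0],[0,3]]));print("offset along x, z:",np.round(o.x,2),o.fun)
    return W,S,p
E
python3 - <<'E'
from hand import *
W,S,p=inhand([485.8,15.5,120,0,0,73.3],3.1,11.5,lift=12)
E
```

```text
shift cm [-0.06 -0.11 -7.03] rotvec [-0.04  0.24  0.33] now [487.3  19.6 190.8] [-8.98e+01  1.00e-01 -1.07e+02] t 25.27 gap 42.6 F [ 0.1 -0.1 -0.9]
block [ 4.863e+02  1.660e+01  2.023e+02 -2.000e-01 -1.000e-01  7.300e+01]
offset along x, z: [-0.2  -0.63] 6.23104190826416
```

Call:
move_arm(motion="0 -0.1 -1.5 0 0.2 0.3; 0 -0.1 -3 0 0.2 0.3; 0 -0.1 -4.5 0 0.2 0.3; 0 -0.1 -5.5 0 0.2 0.3; 0 -0.1 -6.2 0 0.2 0.3; 0 -0.1 -6.7 0 0.2 0.3; 0 -0.1 -6.7 0 0.2 0.3; 0 -0.1 -6.7 0 0.2 0.3; 0 -0.1 -6.7 0 0.2 0.3")

```text
time: 26.12
tool_pos: [488.4, 18.5, 125.2]
tcp_rot: [-89.9, 0.1, -106.7]
ft_force: [-0.5, 0.2, -1.3]
finger_gap: 42.4
```

Run:
```python
from hand import *
W,S,p=inhand([485.8,15.5,120,0,0,73.3],3.1,11.5)
```

```text
shift cm [-0.17 -0.   -1.67] rotvec [-0.03  0.15 -0.03] now [488.4  18.5 125.2] [-8.990e+01  1.000e-01 -1.067e+02] t 26.12 gap 42.4 F [-0.5  0.2 -1.3]
block [ 4.875e+02  1.550e+01  1.367e+02 -1.000e-01 -1.000e-01  7.330e+01]
offset along x, z: [-0.26 -1.1 ] 4.48270845413208
```

Call:
move_arm(motion="-0.17 0 0 0 0.15 0; -0.17 0 -0.4 0 0.15 0; -0.17 0 -0.7 0 0.15 0; -0.17 0 -0.95 0 0.15 0; -0.17 0 -1.1 0 0.15 0; -0.17 0 -1.2 0 0.15 0; -0.17 0 -1.28 0 0.15 0; -0.17 0 -1.35 0 0.15 0; -0.17 0 -1.4 0 0.15 0; -0.17 0 -1.4 0 0.15 0")

```text
time: 27.05
tool_pos: [486.2, 18.5, 110.3]
tcp_rot: [-90.1, 0.0, -106.7]
ft_force: [-0.7, -0.1, -1.2]
finger_gap: 42.6
```

Call:
move_arm(motion="0 0 -0.03 0 0 0; 0 0 -0.06 0 0 0; 0 0 -0.06 0 0 0")

```text
time: 27.3
tool_pos: [486.1, 18.5, 109.7]
tcp_rot: [-90.1, 0.0, -106.7]
ft_force: [-0.6, 0.2, -2.4]
finger_gap: 42.7
```

Call:
move_arm(motion="0.02 0 -0.03 0 0 0; 0.03 0 -0.07 0 0 0; 0.03 0 -0.07 0 0 0")

```text
time: 27.55
tool_pos: [486.4, 18.5, 109.0]
tcp_rot: [-90.1, 0.0, -106.7]
ft_force: [-0.1, 0.5, -2.4]
finger_gap: 42.8
```

Call:
move_arm(motion="0 0 -0.03 0 0 0; 0 0 -0.06 0 0 0; 0 0 -0.06 0 0 0")

```text
time: 27.8
tool_pos: [486.6, 18.5, 108.7]
tcp_rot: [-90.1, 0.0, -106.7]
ft_force: [-1.9, -0.4, 1.5]
finger_gap: 42.6
```

Call:
move_arm(motion="0 0 -0.03 0 0 0; 0 0 -0.04 0 0 0; 0 0 -0.04 0 0 0")

```text
time: 28.05
tool_pos: [486.7, 18.5, 108.7]
tcp_rot: [-90.1, 0.0, -106.7]
ft_force: [-2.6, -0.5, 5.7]
finger_gap: 42.9
```

Run:
```python
from hand import *
W,S,p=inhand([485.8,15.5,120,0,0,73.3],3.1,11.5)
```

```text
shift cm [ 0.   -0.   -0.02] rotvec [-0.03 -0.05 -0.03] now [486.7  18.5 108.7] [ -90.1    0.  -106.7] t 28.05 gap 42.9 F [-2.6 -0.5  5.7]
block [ 4.858e+02  1.550e+01  1.202e+02  1.000e-01 -0.000e+00  7.330e+01]
offset along x, z: [-0.36 -1.44] 4.591041564941406
```

Seated at exactly the expected height (z 120.2). Release, rise, and move off to measure.

Call:
move_arm(motion="0 0 0.03 0 0 0; 0 0 0.03 0 0 0; 0 0 0.03 0 0 0; 0 0 0.03 0 0 0; 0 0 0.03 0 0 0; 0 0 0.03 0 0 0", fingers=6.2)

```text
time: 28.65
tool_pos: [486.4, 18.5, 108.3]
tcp_rot: [-90.1, 0.0, -106.7]
ft_force: [-0.6, -0.9, 0.9]
finger_gap: 61.8
```

Call:
move_arm(motion="0 0 1 0 0 0; 0 0 2 0 0 0; 0 0 4 0 0 0; 0 0 7 0 0 0; 0 0 10 0 0 0; 0 5 13 0 0 0; 0 9 14 0 0 0; 0 13 14 0 0 0; 0 17 14 0 0 0; 0 21 14 0 0 0")

```text
time: 29.48
tool_pos: [486.8, 220.5, 251.1]
tcp_rot: [-89.9, 0.1, -106.7]
ft_force: [1.2, -0.2, 0.3]
finger_gap: 62.1
```

Call:
move_arm(motion="0 4 0 0 0 0; 0 8 0 0 0 0; -2 12 0 0 0 0; -4 14 0 0 0 0; -4 14 0 0 0 0")

```text
time: 29.9
tool_pos: [443.1, 363.1, 249.5]
tcp_rot: [-90.2, 0.1, -106.4]
ft_force: [-0.9, -0.3, -1.3]
finger_gap: 61.9
```

Run:
```python
from mv import *; from bench import eyes
T=eyes.snapshot("top");S=eyes.snapshot("scene");T0=np.load("T.npy",allow_pickle=True).item();S0=np.load("S.npy",allow_pickle=True).item()
np.save("T9.npy",T,allow_pickle=True);np.save("S9.npy",S,allow_pickle=True)
rt,rs=(290,190,75,75),(322,168,75,85)
po=np.array([485.8,15.5,120,0,0,73.3])
for v in([(T,rt),(S,rs)],[(T,rt)],[(S,rs)]):
    o=fit(v,'orange',po,[0,1,5]);print('orange',np.round(o[0],1),o[2])
# visible blue/green given occlusion by blocks above: render layered model
def layers(d,roi,poses):
    out=[];cover=0
    for p in poses: s=sil(d,np.array(p),roi);out.append(s*(1-cover));cover=np.maximum(cover,s)
    return out
mb=[mask(d,'blue',r) for d,r in((T,rt),(S,rs))];mg=[mask(d,'green',r) for d,r in((T,rt),(S,rs))]
oo=fit([(T,rt),(S,rs)],'orange',po,[0,1,5])[0]
def f(v):
    b=[479+v[0],-7+v[1],100,0,0,-106.8+v[2]];g=[485.8+v[3],15.2+v[4],80,0,0,73.3+v[5]];e=0
    for (d,r),b_,g_ in zip(((T,rt),(S,rs)),mb,mg):
        L=layers(d,r,[oo,b,g]);e+=np.abs(L[1]-b_).sum()+np.abs(L[2]-g_).sum()
    return e/100
v=np.zeros(6)
for k in range(4): v=minimize(f,v,method='Nelder-Mead',options=dict(initial_simplex=np.vstack([v,v+np.eye(6)*(2 if k%2 else -2)]),maxiter=900)).x
print('blue',np.round([479+v[0],-7+v[1],-106.8+v[2]],1),'green',np.round([485.8+v[3],15.2+v[4],73.3+v[5]],1),f(v),f(np.zeros(6)))
ims=[]
for d,(x,y,w,h) in((T,rt),(S,rs)):
    im=cv2.resize(cv2.convertScaleAbs((d["image"]/255.)**.5*255)[y:y+h,x:x+w],(400,450),interpolation=cv2.INTER_CUBIC);ims.append(im)
cv2.imwrite("pics/m9.png",np.hstack(ims)); print(readout.sense()["time"])
for k,(A,B) in(("T",(T,T0)),("S",(S,S0))):
    df=(np.abs(A["image"].astype(int)-B["image"]).max(2)>60).astype(np.uint8);n,l,s,c=cv2.connectedComponentsWithStats(df);print(k,[(tuple(map(int,a[:4]))) for a in s[1:] if a[4]>25])
```

```text
orange [486.   16.3 120.    0.    0.   73.5] [np.float32(0.06683007), np.float32(0.056170885)]
orange [485.4  15.6 120.    0.    0.   73.2] [np.float32(0.056862745)]
orange [486.5  17.  120.    0.    0.   73.9] [np.float32(0.05124148)]Traceback (most recent call last):
  File "<stdin>", line 13, in <module>
  File "fit.py", line 16, in mask
    n,l,s,_=cv2.connectedComponentsWithStats(m); k=1+np.argmax(s[1:,4]); o=np.zeros_like(m);cv2.drawContours(o,cv2.findContours((l==k).astype(np.uint8),0,1)[0],-1,1,-1);return o.astype(np.float32)
                                                     ~~~~~~~~~^^^^^^^^^
    return _wrapfunc(a, 'argmax', axis=axis, out=out, **kwds)
    return bound(*args, **kwds)
ValueError: attempt to get argmax of an empty sequence
```

Run:
```python
from mv import *
L_=lambda n:np.load(n,allow_pickle=True).item()
T,S,T0,S0,S7=map(L_,("T9.npy","S9.npy","T.npy","S.npy","S7.npy"))
rt,rs=(290,190,75,75),(322,168,75,85)
def layers(d,roi,poses):
    out=[];cover=0
    for p in poses: s=sil(d,np.array(p,float),roi);out.append(s*(1-cover));cover=np.maximum(cover,s)
    return out
def run(name,views,top):
    ms=[(mask(d,'blue',r),mask(d,'green',r) if g else None) for d,r,g in views]
    def f(v):
        b=[479+v[0],-7+v[1],100,0,0,-106.8+v[2]];g=[485.8+v[3],15.2+v[4],80,0,0,73.3+v[5]];e=0
        for (d,r,_),(b_,g_) in zip(views,ms):
            L=layers(d,r,top+[b,g]);e+=np.abs(L[-2]-b_).sum()
            if g_ is not None:e+=np.abs(L[-1]-g_).sum()
        return e/100+1e-3*np.sum(v**2)
    v=np.zeros(6)
    for k in range(4): v=minimize(f,v,method='Nelder-Mead',options=dict(initial_simplex=np.vstack([v,v+np.eye(6)*(2 if k%2 else -2)]),maxiter=700)).x
    print(name,'blue',np.round([479+v[0],-7+v[1],-106.8+v[2]],1),'green',np.round([485.8+v[3],15.2+v[4],73.3+v[5]],1),f(v),f(np.zeros(6)))
run('before',[(S7,rs,1)],[]); run('S',[(S,rs,1)],[[486.5,17,120,0,0,73.9]]); run('T+S',[(T,rt,0),(S,rs,1)],[[486,16.3,120,0,0,73.5]])
for k,A,B in(("T",T,T0),("S",S,S0)):
    df=(np.abs(A["image"].astype(int)-B["image"]).max(2)>60).astype(np.uint8);n,l,s,c=cv2.connectedComponentsWithStats(df);print(k,[tuple(map(int,a[:4])) for a in s[1:] if a[4]>25])
```

```text
before blue [ 480.3   -6.  -107.7] green [487.6  12.1  74.6] 1.6442429040513649 2.186875104904175
S blue [ 482.4   -5.2 -108.7] green [488.3  12.3  74.2] 1.1835416286951108 2.364062547683716
T+S blue [ 481.7   -5.4 -108.4] green [488.4  12.5  74. ] 1.8029277321476176 2.8725390434265137
T [(59, 187, 20, 5), (2, 192, 211, 105), (215, 193, 20, 39), (410, 202, 28, 40), (408, 209, 4, 31), (304, 218, 50, 29), (43, 262, 36, 37), (0, 275, 23, 11), (80, 277, 25, 18), (158, 279, 19, 17), (182, 280, 39, 17), (0, 330, 8, 9), (5, 341, 13, 22), (269, 356, 116, 44), (21, 370, 7, 8), (269, 372, 6, 28), (121, 388, 17, 12)]
S [(180, 0, 83, 22), (161, 2, 17, 6), (154, 7, 34, 39), (185, 6, 18, 14), (563, 12, 15, 28), (202, 15, 87, 39), (94, 22, 79, 66), (204, 23, 8, 11), (295, 25, 345, 123), (216, 37, 336, 270), (110, 57, 201, 116), (420, 82, 14, 20), (381, 87, 30, 25), (140, 127, 52, 54), (426, 162, 15, 25), (167, 171, 55, 94), (336, 195, 57, 32), (226, 235, 34, 53), (326, 242, 6, 13), (475, 243, 50, 64), (550, 259, 42, 33), (181, 297, 22, 11), (139, 303, 128, 83), (394, 318, 127, 82), (568, 328, 33, 21), (602, 347, 38, 12), (624, 359, 16, 14), (235, 366, 20, 26)]
```

Orange is in place at (486,16), yaw 73.5. Blue seems shifted about 2 mm sideways and 1° by the earlier fingertip contact. I'll square it by closing the fingers to just over block width around the orange and blue layers, without clamping and staying above green.

Call:
move_arm(motion="2 -7 -1 0 0 0; 4 -14 -2 0 0 0; 4 -18 -2 0 0 0; 4 -22 -2 0 0 0; 4 -26 -2 0 0 0; 4 -30 -2 0 0 0; 4 -34 -2 0 0 0; 4 -35.9 -2 0 0 0; 4 -35.9 -2 0 0 0; 4 -35.9 -2 0 0 0", fingers=6.5, squeeze=20)

```text
time: 30.83
tool_pos: [486.4, -7.4, 229.3]
tcp_rot: [-90.0, -0.1, -107.1]
ft_force: [0.5, 0.5, 0.5]
finger_gap: 64.8
```

Run:
```python
from mv import *
go(np.array([482.4,4.2,92]),Rb([0,0,-106.7])*D)
```

```text
shift cm [ -0.4    1.16 -13.73] rotvec [ 0.14 -0.01  0.37] now [486.4  -7.4 229.3] [-9.000e+01 -1.000e-01 -1.071e+02] t 30.83 gap 64.8 F [0.5 0.5 0.5]
```

Call:
move_arm(motion="-0.4 1.1 -2 0.1 0 0.4; -0.4 1.1 -4 0.1 0 0.4; -0.4 1.1 -6 0.1 0 0.4; -0.4 1.1 -7.5 0.1 0 0.4; -0.4 1.1 -7.5 0.1 0 0.4; -0.4 1.1 -7.5 0.1 0 0.4")

```text
time: 31.33
tool_pos: [481.9, 9.8, 153.3]
tcp_rot: [-90.2, 0.1, -106.3]
ft_force: [-0.3, 1.0, -0.2]
finger_gap: 65.1
```

Run:
```python
from mv import *
go(np.array([482.4,4.2,92]),Rb([0,0,-106.7])*D)
```

```text
shift cm [ 0.05 -0.56 -6.13] rotvec [-0.13 -0.15 -0.37] now [481.9   9.8 153.3] [-9.020e+01  1.000e-01 -1.063e+02] t 31.33 gap 65.1 F [-0.3  1.  -0.2]
```

Call:
move_arm(motion="0.05 -0.55 -1 -0.1 -0.1 -0.3; 0.05 -0.55 -2 -0.1 -0.1 -0.3; 0.05 -0.55 -3 -0.1 -0.1 -0.3; 0.05 -0.55 -4 -0.1 -0.1 -0.3; 0.05 -0.55 -5 -0.1 -0.1 -0.3; 0.05 -0.55 -5.7 -0.1 -0.1 -0.3; 0.05 -0.55 -6.1 -0.1 -0.1 -0.3; 0.05 -0.55 -6.1 -0.1 -0.1 -0.3; 0.05 -0.55 -6.1 -0.1 -0.1 -0.3; 0.05 -0.55 -6.1 -0.1 -0.1 -0.3")

```text
time: 32.17
tool_pos: [483.4, 5.0, 92.8]
tcp_rot: [-89.9, 0.0, -106.6]
ft_force: [0.8, -1.1, 0.0]
finger_gap: 65.4
```

Run:
```python
from mv import *
go(np.array([482.4,4.2,92]),Rb([0,0,-106.7])*D)
```

```text
shift cm [-0.1  -0.08 -0.08] rotvec [-0.02  0.07 -0.14] now [483.4   5.   92.8] [ -89.9    0.  -106.6] t 32.17 gap 65.4 F [ 0.8 -1.1  0. ]
```

Fix the last 1 mm and settle, then close to 4.6, then 4.45 cm.

Call:
move_arm(motion="-0.1 -0.08 0 0 0 -0.1; -0.1 -0.08 0 0 0 -0.1; -0.1 -0.08 0 0 0 -0.1; -0.1 -0.08 0 0 0 -0.1")

```text
time: 32.5
tool_pos: [482.1, 4.1, 92.6]
tcp_rot: [-90.0, 0.0, -106.7]
ft_force: [-1.0, -0.1, 0.5]
finger_gap: 65.1
```

Call:
move_arm(motion="0 0 0 0 0 0; 0 0 0 0 0 0; 0 0 0 0 0 0; 0 0 0 0 0 0; 0 0 0 0 0 0; 0 0 0 0 0 0", fingers=4.6, squeeze=20)

```text
time: 33.0
tool_pos: [482.3, 4.1, 92.6]
tcp_rot: [-89.9, 0.0, -106.7]
ft_force: [2.0, -0.6, 1.8]
finger_gap: 46.1
```

Call:
move_arm(motion="0 0 0 0 0 0; 0 0 0 0 0 0; 0 0 0 0 0 0; 0 0 0 0 0 0", fingers=4.45)

```text
time: 33.33
tool_pos: [482.4, 4.1, 92.7]
tcp_rot: [-89.9, 0.0, -106.7]
ft_force: [3.7, -0.3, 2.5]
finger_gap: 44.7
```

A gentle +x reaction of 3.7 N fits blue being eased back in −x. Open and retreat.

Call:
move_arm(motion="0 0 0 0 0 0; 0 0 0 0 0 0; 0 0 0 0 0 0; 0 0 0 0 0 0; 0 0 0 0 0 0", fingers=6.5)

```text
time: 33.75
tool_pos: [481.4, 4.3, 91.9]
tcp_rot: [-90.0, 0.0, -106.7]
ft_force: [-0.4, -0.6, 0.4]
finger_gap: 65.2
```

Call:
move_arm(motion="0 0 1 0 0 0; 0 0 2 0 0 0; 0 0 4 0 0 0; 0 0 7 0 0 0; 0 0 10 0 0 0; 0 0 13 0 0 0; 0 4 16 0 0 0; 0 8 16 0 0 0; 0 12 16 0 0 0; 0 16 16 0 0 0")

```text
time: 34.58
tool_pos: [482.6, 163.9, 255.4]
tcp_rot: [-89.8, 0.2, -106.8]
ft_force: [0.6, -0.4, -1.2]
finger_gap: 65.1
```

Call:
move_arm(motion="0 4 0 0 0 0; 0 8 0 0 0 0; 0 12 0 0 0 0; -2 16 0 0 0 0; -4 20 0 0 0 0; -4 20 0 0 0 0; -4 20 0 0 0 0")

```text
time: 35.17
tool_pos: [440.5, 364.7, 253.4]
tcp_rot: [-90.0, 0.1, -106.4]
ft_force: [-0.4, 0.3, 0.4]
finger_gap: 65.1
```

Run:
```python
from mv import *; from bench import eyes
T=eyes.snapshot("top");S=eyes.snapshot("scene");L_=lambda n:np.load(n,allow_pickle=True).item()
T0=L_("T.npy");S0=L_("S.npy")
rt,rs=(290,190,75,75),(322,168,75,85)
po=np.array([485.8,15.5,120,0,0,73.3])
oo=fit([(T,rt),(S,rs)],'orange',po,[0,1,5])[0];os=fit([(S,rs)],'orange',po,[0,1,5])[0];print('orange',np.round(oo,1),'S',np.round(os,1))
def layers(d,roi,poses):
    out=[];cover=0
    for p in poses: s=sil(d,np.array(p,float),roi);out.append(s*(1-cover));cover=np.maximum(cover,s)
    return out
def run(name,views,top):
    ms=[(mask(d,'blue',r),mask(d,'green',r) if g else None) for d,r,g in views]
    def f(v):
        b=[479+v[0],-7+v[1],100,0,0,-106.8+v[2]];g=[485.8+v[3],15.2+v[4],80,0,0,73.3+v[5]];e=0
        for (d,r,_),(b_,g_) in zip(views,ms):
            L=layers(d,r,top+[b,g]);e+=np.abs(L[-2]-b_).sum()
            if g_ is not None:e+=np.abs(L[-1]-g_).sum()
        return e/100+1e-3*np.sum(v**2)
    v=np.zeros(6)
    for k in range(4): v=minimize(f,v,method='Nelder-Mead',options=dict(initial_simplex=np.vstack([v,v+np.eye(6)*(2 if k%2 else -2)]),maxiter=700)).x
    print(name,'blue',np.round([479+v[0],-7+v[1],-106.8+v[2]],1),'green',np.round([485.8+v[3],15.2+v[4],73.3+v[5]],1),f(v),f(np.zeros(6)))
run('S',[(S,rs,1)],[list(os)]); run('T+S',[(T,rt,0),(S,rs,1)],[list(oo)])
# bystanders (forceps, stamp, bottle, small blue, small orange) by patch correlation with the first pictures
for n,d,d0,pts in(("T",T,T0,[(335,167),(383,161),(371,197),(378,254),(187,216),(285,172),(288,279)]),("S",S,S0,[(328,183),(368,158),(379,194),(426,231),(198,299)])):
    for x,y in pts:
        t=d0["image"][y-14:y+14,x-14:x+14];r_=cv2.matchTemplate(d["image"][y-22:y+22,x-22:x+22],t,cv2.TM_CCOEFF_NORMED);_,mx,_,l=cv2.minMaxLoc(r_);print(n,(x,y),round(mx,2),(l[0]-8,l[1]-8))
print(readout.sense()["time"])
```

```text
orange [485.8  16.2 120.    0.    0.   73.2] S [486.4  16.9 120.    0.    0.   74. ]
S blue [ 481.6   -4.8 -107.6] green [488.2  12.7  74.3] 1.1693032081984907 2.077500104904175
T+S blue [ 480.9   -5.2 -107.6] green [488.2  12.3  73.5] 1.7232335047749283 2.597226619720459
T (335, 167) 1.0 (0, 0)
T (383, 161) 1.0 (0, 0)
T (371, 197) 1.0 (0, 0)
T (378, 254) 1.0 (0, 0)
T (187, 216) 0.81 (0, 0)
T (285, 172) 1.0 (0, 0)
T (288, 279) 1.0 (0, 0)
S (328, 183) 1.0 (0, 0)
S (368, 158) 0.19 (-8, -8)
S (379, 194) 0.52 (-1, -1)
S (426, 231) 1.0 (0, 0)
S (198, 299) 0.91 (0, 0)
35.2667
```

```bash
python3 -c "
from bench import r; print(r.hand_in())"
```

```text
the job is handed in; nothing more can be done
None
```

The pile is built and handed in at about 35 s: blue sits on green and orange on blue. Each block lies flat, with its lip hanging on the opposite side to the one beneath.

**What happened**
- Blue went on as planned. Orange's first descent failed: a fingertip landed on blue's top edge with about 12 N and pushed blue roughly 2 mm sideways and 1° round.
- I put orange back on its rack and gripped it higher. I set it down again at the expected height (z 120) with about 6 N of contact.
- I then eased blue back into line by closing the fingers to 44.7 mm around the upper two blocks. The side force on the arm was under 4 N.

**Last checks**

| Block | Last measured position (x, y, yaw) | Aim |
|---|---|---|
| Orange | 485.8, 16.2, 73.2° | 485.8, 15.5, 73.3° |
| Blue | 480.9, −5.2, −107.6° | 478.9, −7.8, −106.7° |
| Green | 488.2, 12.3, 73.5° | 485.8, 15.2, 73.3° (first measured position) |

- **Blue and green:** These last fits use partly hidden outlines and read 1 to 3 mm off. The same method also read both blocks off by about 1 to 3 mm before the mishap, so most of the difference is probably the method. I take blue to be within 1–2 mm and 1°. Green shows a change of about 1 mm at most since that earlier fit.
- **Bystanders:** In the top view the stamp, bottle, forceps and small blue block match their first pictures exactly. The small orange block showed no shift, but its match was weaker (0.81).
- **Checks that disagreed:** In the scene view the bottle and forceps patches did not match the first pictures (0.19 and 0.52). I put this down to the arm being in view.
- **Not seen by eye:** I had used all 12 picture views, so the final state was checked by numbers only.

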